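# Clear the jammed case chute and feed the waiting cases

## Task

The long red case is jammed across the funnel of the parts chute, under the clear cover: push it back up the chute until it is out from under the cover, then lift it out and lay it flat in the grey tray. Then load every small case waiting on the bench into the open top end of the chute, lying flat and lengthwise, and push each one down under the cover until it is wholly inside the straight narrow channel. Do not disturb the wire spool, the burner cup or the cardboard box.

Things in the scene. Friction and masses are not known exactly. Their poses are not given: they have to be found in the camera images.
- chute_stop (a point): point on the chute's floor, on its centre line, at the inner face of the low end's stop wall, 26 mm above the bench. Axes follow the slope: x across the chute, y up along its floor, z square off the floor. 'Up' distances in the other entries are along this y. The chute is a fixed blue and steel trough sloping 10 degrees; cases do not slide on it by themselves
- throat (a point): point on the chute's floor, on the centre line, 200 mm up, where the straight narrow channel (0-200 mm up, 58 mm wide inside) ends and the funnel begins (200-260 mm up, widening evenly from 58 to 150 mm inside). Walls 6 mm thick, 40 mm high off the floor. Same axes as chute_stop
- cover_edge (a point): point on the chute's floor, on the centre line, 300 mm up, under the upper edge of the clear cover. The fixed, yellow-edged cover lies on the walls 0-300 mm up, underside 40 mm and top 45 mm off the floor. An open slot 40 mm wide runs along its centre line over its whole length, open at this edge; closed fingers fit in it and reach the floor. Same axes as chute_stop
- bay (a point): point on the chute's floor, on the centre line, 372 mm up, in the middle of the open bay (300-445 mm up, 150 mm wide inside, end wall 6 mm thick and 40 mm high at 445 mm), where cases go in and out from above. Same axes as chute_stop
- longcase_c (a point): centre of the long red closed plastic case, a rigid block 120 (own x) x 42 (own y) x 30 mm (z, up when flat), 0.2 kg. At first it lies flat on the chute's floor across the funnel, slightly skewed, its centre about 270-278 mm up from the stop, wholly under the cover, too long to go further down
- case_a_c (a point): centre of the yellow closed plastic case, a rigid block 50 (own x) x 60 (own y) x 28 mm (z, up when flat), 0.12 kg, with black latches; may be absent. At first flat on the bench, right of the chute. Fits the channel only with its 60 mm side along it.
- case_b_c (a point): centre of the orange closed plastic case, a rigid block 50 (own x) x 60 (own y) x 28 mm (z, up when flat), 0.12 kg, with black latches; may be absent. At first flat on the bench, right of the chute. Fits the channel only with its 60 mm side along it.
- case_c_c (a point): centre of the green closed plastic case, a rigid block 50 (own x) x 60 (own y) x 28 mm (z, up when flat), 0.12 kg, with black latches; may be absent. At first flat on the bench, right of the chute. Fits the channel only with its 60 mm side along it.
- longcase: the long red case itself; origin at the centre of its underside
- case_a: the yellow case; origin at the centre of its underside
- case_b: the orange case; origin likewise
- case_c: the green case; origin likewise
- tray: grey open tray fixed to the bench left of the chute, 105 (own x) x 162 (own y) x 28 mm high, walls and floor 5 mm, so 95 x 152 mm inside; origin at the centre of its underside, on the bench
- spool: bystander: steel wire spool lying flat, 110 mm across, 46 mm high; origin at the centre of its underside
- burner: bystander: dark steel burner cup standing upright, 52 mm across, 75 mm high; origin at the centre of its underside
- stock: bystander: cardboard box 80 x 100 x 45 mm; origin at the centre of its underside

How it is judged:
On the way, in this order (a step that is already met when the one before it is completed fails the run):
1. the long red case is pushed back up the chute, out from under the cover, still lying on the chute's floor (y of longcase_c in the frame of chute_stop between 0.312 and 0.445 m and z of longcase_c in the frame of chute_stop between 0.005 and 0.03 m and x of longcase_c in the frame of chute_stop between -0.06 and 0.06 m), for 0.1 s.
2. the long red case lies flat in the grey tray (x of longcase_c in the frame of tray between -0.034 and 0.034 m and y of longcase_c in the frame of tray between -0.055 and 0.055 m and z of longcase_c in the frame of tray between 0.005 and 0.032 m and angle between longcase_c's own z axis and vertical below 0.2 rad and linear speed of longcase below 0.02 m/s), for 0.2 s.
At the end, for the whole second after the job is handed in: The long red case lies flat in the grey tray, at rest, its centre within 34 mm (x) and 55 mm (y) of the tray's centre; every case present lies flat on the chute's floor wholly in the narrow channel (centre less than 175 mm up from the stop, within 16 mm of the centre line), at rest (all of step 2 and x of case_a_c in the frame of chute_stop between -0.016 and 0.016 m and y of case_a_c in the frame of chute_stop between 0 and 0.175 m and z of case_a_c in the frame of chute_stop between 0.005 and 0.025 m and linear speed of each of case_a, case_b, case_c below 0.02 m/s and x of case_b_c in the frame of chute_stop between -0.016 and 0.016 m and y of case_b_c in the frame of chute_stop between 0 and 0.175 m and z of case_b_c in the frame of chute_stop between 0.005 and 0.025 m and x of case_c_c in the frame of chute_stop between -0.016 and 0.016 m and y of case_c_c in the frame of chute_stop between 0 and 0.175 m and z of case_c_c in the frame of chute_stop between 0.005 and 0.025 m); the robot touches nothing.
It fails at once if the spool, the burner cup or the cardboard box is moved more than 30 mm (distance of any of spool, burner, stock from where it was at the start of the episode above 0.03 m).
Of case_a, case_b, case_c only 2 to 3 are there at a start; the rules pass over those that are not, and their reading is None.
At some moment in a run one of case_a, case_b, case_c may be knocked a few centimetres aside while the robot is not near it.
Once in a run the grip may slacken for a moment while it holds something.
It also fails if it takes over 210 s, if anything falls off the work surface, if the arm or the gripper's body presses on something with over 40 N, if the wrist force passes 120 N, or if a joint passes its speed limit or range.

## Robot

A 6-joint arm with a two-finger parallel gripper is mounted at the origin on the work surface. World frame = base frame: x ahead of the robot, y to its left, z up, the work surface at z = 0. Lengths are in m, angles in rad, forces in N, time in s.
With the tool pointing down it reaches from about 0.35 to 0.85 m from the base axis. Payload 8.1 kg.
Tool frame: the origin (TCP) lies on the centre line of the jaws, within the pads' length; the fingertips stand 19 mm ahead of it and the grasp point (between the pads) is the TCP (env.tips_ahead is the distance from the TCP to the fingertips, in m); y points along the fingers, x is the direction in which the jaws open and shut, and the axes are right-handed (so a half turn about y gives the same grasp; the last joint's range is limited). The gripper opens to 93 mm and grips with 3 to 60 N. Pads are 15 mm wide; open, the fingers measure 128 mm over their backs; the gripper's body (75 mm by 188 mm) begins 65 mm behind the grasp point.
Start: joints at [1.077, 0.13, 1.488, -0, 1.523, -0.085], TCP at [0.238, 0.551, 0.238] pointing down, gripper open.
Joint ranges: [-2.96, 2.96], [-0.89, 2.26], [0.02, 2.5], [-1.34, 4.48], [0, 2.73], [-2.66, 2.66]. Speed limits (rad/s): [2.39, 2.39, 2.79, 3.14, 3.14, 3.14].

## Interface

Orientations are given as a rotation vector (axis times angle).
In Python, from station import readout, viewer, ticket, env gives the robot as it stands.
- The arm moves only by the tool step_arm, never from a script. Its argument "moves" is a list of rows, each a list of 3 entries, a list of its own where there are three numbers: the finger opening in m, from 0 to 0.093, then the shift along the world's x, y, z in m, then the turn about the world's z in rad. In form: [[hand, [tx, ty, tz], spin], ...]. A call has 1 to 8 rows; each row is the pose to reach, as a shift and turn from the pose measured when the call began; what a row does not reach only later rows make up. A row lasts 1/12 s, in which the tool goes at most 41.7 mm and 7.16 degrees, less where a joint would pass 70% of its speed; a pose out of reach is approached as far as the arm can. A call with a gripper value outside its range is refused whole. The fingers move at their own pace and stop on an object; "force" is the grip in N (left out, the last holds). Time passes only in rows, so rows that repeat a pose let the fingers close. It gives the time, the measured TCP pose, the force and the opening at its end, in the units of the state.
- readout.get_obs(): the state, without advancing time (a new reading comes with each control period).
- viewer.camera(name): name is "side" or "top" or "wrist"; returns the picture (400x640x3 uint8, blue, green, red); there is no depth.
- viewer.get_calibration(name): a dict with "fx", "fy", "cx", "cy" (pixels), "D" ([k1, k2, p1, p2, k3] as OpenCV has them; the pictures are not rectified), "xyz" and "attitude" of the camera in the world; the wrist camera has in their place "T_tool_cam" (4x4, takes a point from camera to tool coordinates, whose origin is the TCP and whose axes are the tool frame's). Camera axes: x right, y down, z forward; pixel columns grow to the right and rows downward; lengths in m; the calibration is good to about 2 mm. A picture is of the moment at which its call begins: read the wrist's pose just before it. get_calibration takes no time and is no camera call.
- ticket.job_done(): hands the job in, once; it reports no verdict.
The state is a dict: "t": time; "joint_positions": joint angles; "qvel": joint speeds; "effort": joint torques, N m; "position": TCP position; "tool_rot": TCP orientation; "force": force on the tool from outside, world axes, zero at the start; "moment": the same for the moment, N m; "width": opening from 0.0 (shut) to 1.0 (fully open).
Only numpy, scipy, OpenCV 4.12 (cv2) and the standard library are available. Lean on these libraries where they do the work, as an engineer would, in place of code of your own. Each camera call takes 0.05 s, during which the arm holds its last target.

## Working session

There is one attempt and no reset: what is moved stays moved. The work goes in short steps, Python scripts to look and compute and a tool call to move; the robot and the scene stay as the last step left them, time stands still between calls to the robot, and variables do not carry over. Pictures are saved under pics/ and viewed, and the job is handed in when it is done.

Besides the shell and the picture viewer there is one more tool, called after "Emit:" as name(argument=value, ...) on one line, values as JSON. step_arm: Moves the arm, as the interface text tells. Its arguments: {"type":"object","properties":{"moves":{"type":"array"},"force":{"type":"number"}},"required":["moves"]}

```bash
mkdir -p pics; ls
python3 - <<'E'
from station import readout, viewer, ticket, env
import cv2
o=readout.get_obs()
for k,v in o.items(): print(k,v)
for n in ("side","top","wrist"):
    print(n,viewer.get_calibration(n))
for n in ("side","top","wrist"):
    cv2.imwrite(f"pics/{n}0.png",viewer.camera(n))
print([a for a in dir(env) if a[0]!='_'])
E
```

```text
pics
t 0.0
joint_positions [ 1.07662272e+00  1.31162363e-01  1.48923728e+00  1.26503186e-05
  1.52296242e+00 -8.53742429e-02]
qvel [-0.00211406  0.00180018  0.0007365  -0.00037131  0.00153004  0.0011889 ]
effort [ 5.39626981e-04 -5.59861636e+01 -4.91744256e+01  7.66391214e-02
  3.57873598e-02 -1.40466632e-04]
position [0.23822542 0.55012974 0.23660974]
tool_rot [-1.37615574 -0.90184427  0.90441534]
force [0.18555279 0.57780358 0.51344555]
moment [ 0.00766676  0.01564501 -0.00595153]
width 0.998536123945306
side {'fx': 364.2804424953757, 'fy': 364.2804424953757, 'cx': 317.3525753418746, 'cy': 199.32106013904493, 'D': array([-0.05850068,  0.        ,  0.        ,  0.        ,  0.        ]), 'xyz': array([ 0.45328575, -0.70406903,  0.54036358]), 'attitude': array([-2.10745637,  0.23635241, -0.14201686])}
top {'fx': 400.44308543064363, 'fy': 400.44308543064363, 'cx': 317.5023374231618, 'cy': 204.71718411248446, 'D': array([-0.0709375,  0.       ,  0.       ,  0.       ,  0.       ]), 'xyz': array([0.43833529, 0.01053655, 1.17336629]), 'attitude': array([-2.16357928,  2.12908736, -0.20763499])}
wrist {'fx': 312.24147098308765, 'fy': 312.24147098308765, 'cx': 321.2444165215173, 'cy': 200.35194833118055, 'D': array([-0.03929057,  0.        ,  0.        ,  0.        ,  0.        ]), 'T_tool_cam': array([[ 9.99999989e-01, -1.22826610e-04, -8.76458415e-05,
         5.47000289e-04],
       [ 5.33387092e-05, -2.55608810e-01,  9.66780292e-01,
        -1.47520157e-01],
       [-1.41149395e-04, -9.66780286e-01, -2.55608800e-01,
         7.08468745e-02],
       [ 0.00000000e+00,  0.00000000e+00,  0.00000000e+00,
         1.00000000e+00]])}
['IKError', 'tips_ahead']
```

View pics/top0.png

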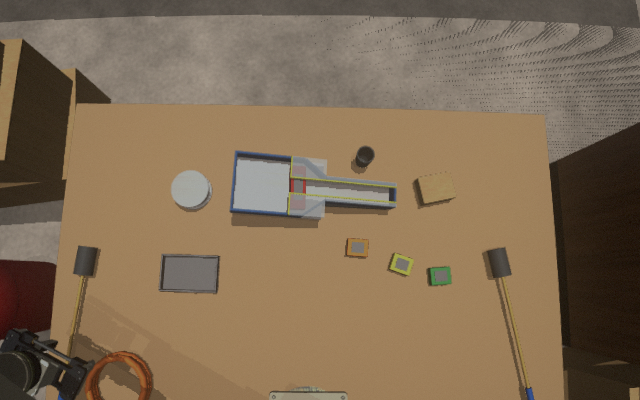

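View pics/side0.png

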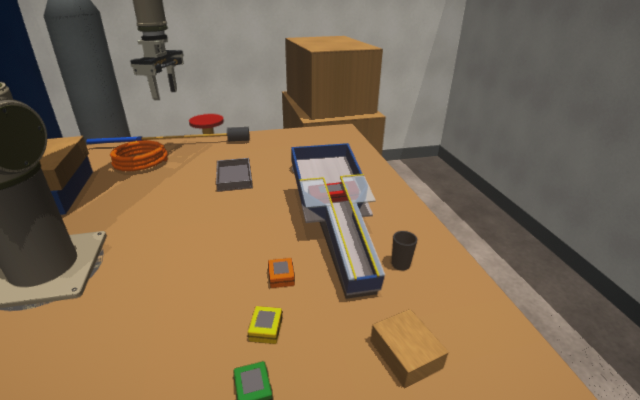

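View pics/wrist0.png

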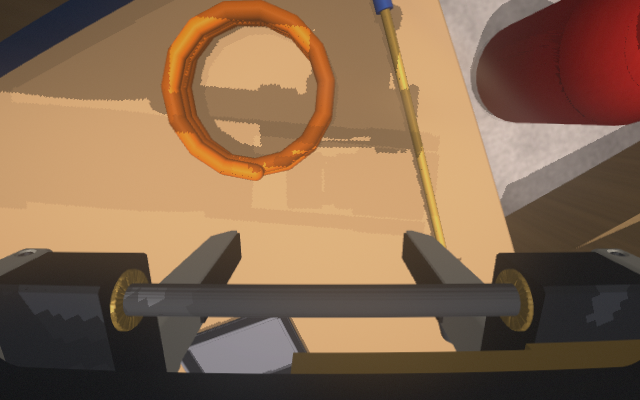

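```bash
cat > h.py <<'E'
import numpy as np, cv2
from scipy.spatial.transform import Rotation as R
from station import readout, viewer
def cal(n,obs=None):
    c=viewer.get_calibration(n)
    K=np.array([[c['fx'],0,c['cx']],[0,c['fy'],c['cy']],[0,0,1]])
    if 'xyz' in c: Rw=R.from_rotvec(c['attitude']).as_matrix(); t=np.array(c['xyz'])
    else:
        T=np.eye(4); T[:3,:3]=R.from_rotvec(obs['tool_rot']).as_matrix(); T[:3,3]=obs['position']
        T=T@c['T_tool_cam']; Rw=T[:3,:3]; t=T[:3,3]
    return K,np.array(c['D']),Rw,t
def ray(c,px):
    K,D,Rw,t=c
    u=cv2.undistortPoints(np.array(px,float).reshape(-1,1,2),K,D).reshape(-1,2)
    d=np.c_[u,np.ones(len(u))]@Rw.T
    return t,d/np.linalg.norm(d,axis=1)[:,None]
def onz(c,px,z):
    t,d=ray(c,px); return t+d*((z-t[2])/d[:,2])[:,None]
def onplane(c,px,p0,n):
    t,d=ray(c,px); return t+d*(((p0-t)@n)/(d@n))[:,None]
def proj(c,P):
    K,D,Rw,t=c
    P=np.atleast_2d(P)
    r,_=cv2.Rodrigues(Rw.T)
    return cv2.projectPoints(P.astype(float),r,-Rw.T@t,K,D)[0].reshape(-1,2)
def tri(c1,p1,c2,p2):
    t1,d1=ray(c1,[p1]);t2,d2=ray(c2,[p2]); d1=d1[0];d2=d2[0]
    A=np.c_[d1,-d2]; s=np.linalg.lstsq(A,t2-t1,rcond=None)[0]
    a=t1+d1*s[0]; b=t2+d2*s[1]; return (a+b)/2,np.linalg.norm(a-b)
E
python3 - <<'E'
from h import *
im=cv2.imread('pics/top0.png')
cv2.imwrite('pics/t0z.png',cv2.resize(im[140:230,220:410],None,fx=4,fy=4,interpolation=cv2.INTER_CUBIC))
cv2.imwrite('pics/t0y.png',cv2.resize(im[225:305,330:470],None,fx=5,fy=5,interpolation=cv2.INTER_CUBIC))
im=cv2.imread('pics/side0.png')
cv2.imwrite('pics/s0z.png',cv2.resize(im[135:300,260:400],None,fx=3.6,fy=3.6,interpolation=cv2.INTER_CUBIC))
E
```

```text
(no output)
```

View pics/t0z.png

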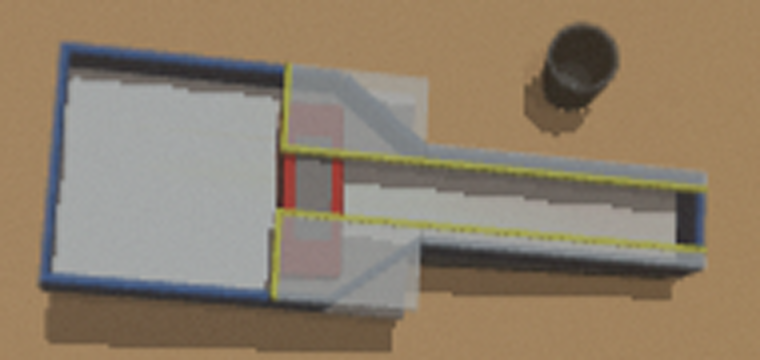

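View pics/s0z.png

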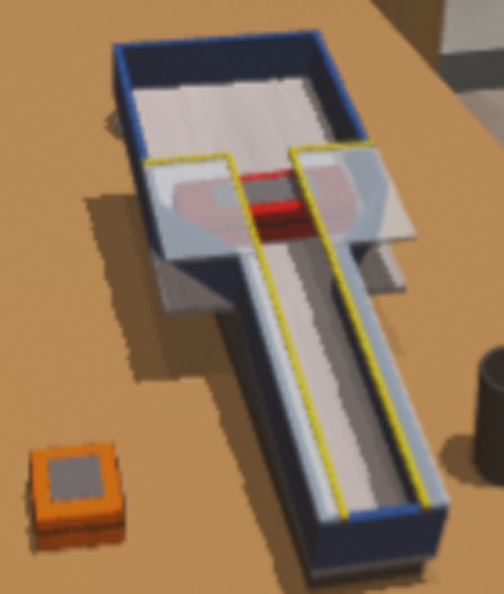

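View pics/t0y.png

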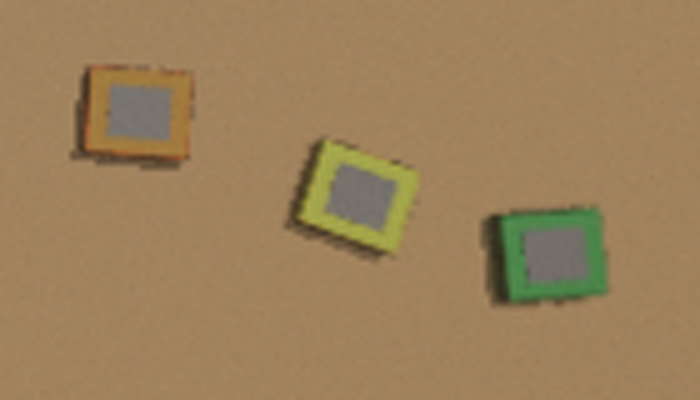

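```bash
cat > fitc.py <<'E'
from h import *
a=np.radians(10); ca,sa=np.cos(a),np.sin(a)
ct=cal('top'); cs=cal('side')
pt=lambda z:((np.array(z,float)+.5)/4-.5+[220,140])
ps=lambda z:((np.array(z,float)+.5)/3.6-.5+[260,135])
# (x,s,n)
T=[((63,44),(81,451,40)),((41,289),(-81,451,40)),((286,66),(81,300,45)),((274,299),(-81,300,45)),((706,188),(20,0,45)),((706,250),(-20,0,45)),((283,150),(20,300,45)),((278,212),(-20,300,45))]
S=[((114,44),(-81,451,40)),((320,32),(81,451,40)),((143,161),(-81,300,45)),((370,143),(81,300,45)),((344,517),(-20,0,45)),((427,506),(20,0,45)),((232,154),(-20,300,45)),((294,149),(20,300,45))]
def loc(m):
    x,s,n=np.array(m)/1000.; return np.array([x,s*ca-n*sa,0.026+s*sa+n*ca])
def fit(Q,P):
    # 2D rigid
    q=Q.mean(0);p=P.mean(0); H=(Q-q).T@(P-p); th=np.arctan2(H[0,1]-H[1,0],H[0,0]+H[1,1])
    Rm=np.array([[np.cos(th),-np.sin(th)],[np.sin(th),np.cos(th)]]); return th,p-Rm@q,Rm
if __name__=='__main__':
    for nm,c,L,f in (('top',ct,T,pt),('side',cs,S,ps)):
        Q=np.array([loc(m) for _,m in L]); P=np.array([onz(c,[f(z)],q[2])[0] for (z,_),q in zip(L,Q)])
        th,t,Rm=fit(Q[:,:2],P[:,:2]); print(nm,th,t); print(np.round(1000*(P[:,:2]-(Q[:,:2]@Rm.T+t)),1).tolist())
E
python3 fitc.py
```

```text
top -0.030628415129796048 [ 0.65856788 -0.22920722]
[[0.9, 0.1], [-2.3, 1.2], [-0.5, 1.6], [1.5, 0.6], [2.0, -2.4], [-2.8, -2.7], [1.9, 0.3], [-0.7, 1.3]]
side -0.04204703136538331 [ 0.65768789 -0.22778632]
[[-0.0, 3.5], [-0.9, -0.0], [0.1, 1.6], [-3.3, 1.0], [-2.0, -4.0], [2.4, -4.2], [0.2, 1.2], [3.6, 1.0]]
```

```bash
sed -i 's/(20,0,45)/(22,-5,45)/;s/(-20,0,45)/(-22,-5,45)/;s/(20,300/(22,300/;s/(-20,300/(-22,300/' fitc.py; sed -i 's/(20,0,45)/(22,-5,45)/g;s/(-20,0,45)/(-22,-5,45)/g' fitc.py; python3 fitc.py
```

```text
top -0.03025616168563567 [ 0.65874179 -0.22802884]
[[0.9, -1.1], [-2.3, 0.1], [-0.6, 0.4], [1.5, -0.6], [0.1, 1.2], [-0.6, 0.8], [-0.2, -0.9], [1.2, 0.1]]
side -0.041293002018328744 [ 0.65802223 -0.22634981]
[[-0.0, 2.1], [-0.9, -1.6], [0.0, 0.3], [-3.4, -0.5], [0.2, 0.3], [0.6, 0.2], [2.1, -0.3], [1.5, -0.4]]
```

```bash
cat >> h.py <<'E'
YAW=-0.034; O=np.array([0.6584,-0.2275,0.026])
A10=np.radians(10)
RC=R.from_euler('zx',[YAW,A10]).as_matrix()   # columns: chute x,y,z in world
def c2w(p): return O+RC@np.array(p,float)
def w2c(p): return (np.atleast_2d(p)-O)@RC
def cases(c,im,z=0.028):
    hsv=cv2.cvtColor(im,cv2.COLOR_BGR2HSV); out={}
    for n,(lo,hi) in dict(yellow=(25,35),orange=(8,19),green=(45,80)).items():
        m=cv2.inRange(hsv,(lo,150 if n!='orange' else 165,60),(hi,255,255))
        out[n]=m
    return out
E
python3 - <<'E'
from h import *
o=readout.get_obs(); M=R.from_rotvec(o['tool_rot']).as_matrix(); print(np.round(M,3)); 
print('jaw yaw',np.arctan2(M[1,0],M[0,0]), 'q',o['joint_positions'])
im=cv2.imread('pics/top0.png'); ct=cal('top'); hsv=cv2.cvtColor(im,cv2.COLOR_BGR2HSV)
for p in [(350,248),(348,240),(401,255),(435,270),(300,180),(190,258),(160,270),(380,230)]: print(p,hsv[p[1],p[0]])
for (x0,y0,x1,y1,n) in [(340,232,375,262,'orange'),(385,248,418,280,'yellow'),(424,262,456,290,'green')]:
    sub=hsv[y0:y1,x0:x1]; bg=cv2.cvtColor(im,cv2.COLOR_BGR2LAB)[y0:y1,x0:x1].astype(float); b0=np.median(np.r_[bg[:2].reshape(-1,3),bg[-2:].reshape(-1,3)],0)
    m={'orange':cv2.inRange(sub,(5,175,90),(16,255,255)),'yellow':cv2.inRange(sub,(22,120,60),(35,255,255)),'green':cv2.inRange(sub,(45,100,50),(85,255,255))}[n]
    cn=max(cv2.findContours(m,cv2.RETR_EXTERNAL,cv2.CHAIN_APPROX_NONE)[0],key=cv2.contourArea)
    P=onz(ct,cn.reshape(-1,2)+[x0,y0],0.028)[:,:2]
    r=cv2.minAreaRect((P*1000).astype(np.float32)); bx=cv2.boxPoints(r)
    print(n,cn.shape,np.round(r[0],1),np.round(r[1],1),round(r[2],1))
    # direction of long edge
    e=[bx[1]-bx[0],bx[2]-bx[1]]; L=[np.linalg.norm(k) for k in e]; l=e[int(np.argmax(L))]; print('  long dir deg',np.degrees(np.arctan2(l[1],l[0])),L)
cv2.imwrite('pics/tray.png',cv2.resize(im[245:300,150:230],None,fx=6,fy=6,interpolation=cv2.INTER_CUBIC))
E
```

```text
[[ 0.397 -0.001 -0.918]
 [ 0.918 -0.001  0.397]
 [-0.001 -1.     0.   ]]
jaw yaw 1.162047262037699 q [ 1.07660213e+00  1.30996433e-01  1.48900449e+00 -3.55375509e-05
  1.52296869e+00 -8.54433511e-02]
(350, 248) [ 18 152 159]
(348, 240) [ 16 165 159]
(401, 255) [ 28 143 162]
(435, 270) [ 57 101 129]
(300, 180) [13 23 76]
(190, 258) [ 15  22 116]
(160, 270) [ 14  45 120]
(380, 230) [ 17 104 159]
orange (1, 1, 2) [ 504.4 -104.6] [0. 0.] 0.0
  long dir deg 0.0 [np.float32(0.0), np.float32(0.0)]
yellow (69, 1, 2) [ 464.  -260.4] [62.  49.9] 72.3
  long dir deg 72.32548 [np.float32(49.88123), np.float32(61.96144)]
green (69, 1, 2) [ 431.9 -373.1] [48.2 57.9] 4.4
  long dir deg -85.58405 [np.float32(57.905235), np.float32(48.18773)]
```

View pics/tray.png

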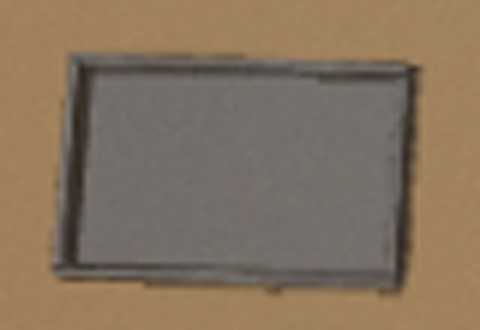

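Run:
```python
from h import *
im=cv2.imread('pics/top0.png'); ct=cal('top'); cs=cal('side'); hsv=cv2.cvtColor(im,cv2.COLOR_BGR2HSV)
px=(np.array([(70,57),(416,67),(400,287),(54,275)])+.5)/6-.5+[150,245]
P=onz(ct,px,0.028)[:,:2]; r=cv2.minAreaRect((P*1000).astype(np.float32)); print('tray',r,P.mean(0))
e=P[0]-P[1]+P[3]-P[2]; print('long dir',np.degrees(np.arctan2(e[1],e[0])))
px=(np.array([(90,66),(193,70),(188,160),(84,152)])+.5)/5-.5+[330,225]
P=onz(ct,px,0.028)[:,:2]; print('orange',P.mean(0),[np.linalg.norm(P[i]-P[i-1]) for i in range(4)]); e=P[0]-P[1]+P[3]-P[2]; print('long dir',np.degrees(np.arctan2(e[1],e[0])))
# red top face n=0.03; note clear-cover refraction none
n=RC[:,2]; p0=c2w([0,0,.03])
# top view: red in zoom t0z: corners of top face
px=(np.array([(287,102),(343,104),(341,278),(280,277)])+.5)/4-.5+[220,140]
Q=w2c(onplane(ct,px,p0,n)); print('red top',np.round(Q*1000,1).tolist(),Q.mean(0))
px=(np.array([(176,184),(350,166),(357,198),(180,212)])+.5)/3.6-.5+[260,135]
Q=w2c(onplane(cs,px,p0,n)); print('red side',np.round(Q*1000,1).tolist(),Q.mean(0))
for s in (180,210,275,372): print(s,np.round(c2w([0,s/1000,0]),4))
```

```text
tray ((428.73052978515625, 342.1940002441406), (165.13275146484375, 102.38262939453125), 89.55162811279297) [0.42887173 0.34258233]
long dir 89.45515232356846
orange [ 0.51064318 -0.13431214] [np.float64(0.049276644186241184), np.float64(0.05946027113917597), np.float64(0.051607684663319775), np.float64(0.05972738873350666)]
long dir 87.50814630839447
red top [[58.4, 296.1, 30.0], [61.0, 257.2, 30.0], [-60.6, 252.1, 30.0], [-63.2, 293.7, 30.0]] [-0.00111282  0.27476501  0.03      ]
red side [[-58.5, 292.0, 30.0], [65.1, 295.6, 30.0], [60.4, 261.0, 30.0], [-60.8, 262.6, 30.0]] [0.00157107 0.27780886 0.03      ]
180 [ 0.6645 -0.0503  0.0572]
210 [ 0.6655 -0.0208  0.0624]
275 [0.6677 0.0432 0.0737]
372 [0.671  0.1386 0.0906]
```

Emit:
step_arm(moves=[[0,[0.428,-0.566,-0.03],0.375],[0,[0.428,-0.566,-0.03],0.375],[0,[0.428,-0.566,-0.03],0.375],[0,[0.428,-0.566,-0.03],0.375],[0,[0.428,-0.566,-0.03],0.375],[0,[0.428,-0.566,-0.03],0.375],[0,[0.428,-0.566,-0.03],0.375],[0,[0.428,-0.566,-0.03],0.375]], force=20)

```text
t: 0.82
position: [0.436, 0.2884, 0.2233]
tool_rot: [-1.226, -1.184, 1.186]
force: [0.8, 0.3, 0.3]
width: 0.473
```

Emit:
step_arm(moves=[[0,[0.23,-0.304,-0.02],0],[0,[0.23,-0.304,-0.02],0],[0,[0.23,-0.304,-0.02],0],[0,[0.23,-0.304,-0.02],0],[0,[0.23,-0.304,-0.02],0],[0,[0.23,-0.304,-0.02],0],[0,[0.23,-0.304,-0.02],0],[0,[0.23,-0.304,-0.02],0]])

```text
t: 1.48
position: [0.6365, 0.0225, 0.2054]
tool_rot: [-1.225, -1.183, 1.186]
force: [0.4, 0.5, -0.2]
width: 0.0
```

Emit:
step_arm(moves=[[0,[0.036,-0.05,-0.004],0],[0,[0.036,-0.05,-0.004],0],[0,[0.036,-0.05,-0.004],0]])

```text
t: 1.73
position: [0.6737, -0.0324, 0.1997]
tool_rot: [-1.227, -1.178, 1.184]
force: [0.6, 0.4, -0.3]
width: 0.006
```

```bash
cat > look.py <<'E'
import sys
from h import *
o=readout.get_obs(); M=R.from_rotvec(o['tool_rot']).as_matrix(); p=o['position']
print('t',round(o['t'],2),'pos',np.round(p,4),'jawyaw',round(float(np.arctan2(M[1,0],M[0,0])),4),'tipchute mm',np.round(1000*w2c(p-[0,0,.019])[0],1),'F',np.round(o['force'],1),'w',round(o['width']*93,1))
for n in sys.argv[2:]:
    im=viewer.camera(n); cv2.imwrite(f'pics/{n}{sys.argv[1]}.png',im)
E
python3 look.py 1 wrist top side
```

```text
t 1.73 pos [ 0.6737 -0.0324  0.1997] jawyaw 1.5326 tipchute mm [  7.8 219.4 118.5] F [ 0.6  0.4 -0.3] w 0.5
```

```bash
python3 look.py 1b
```

```text
t 1.88 pos [ 0.6721 -0.0273  0.2007] jawyaw 1.5366 tipchute mm [  6.  224.5 118.6] F [-0.5  0.4 -0.1] w 0.5
```

View pics/wrist1.png

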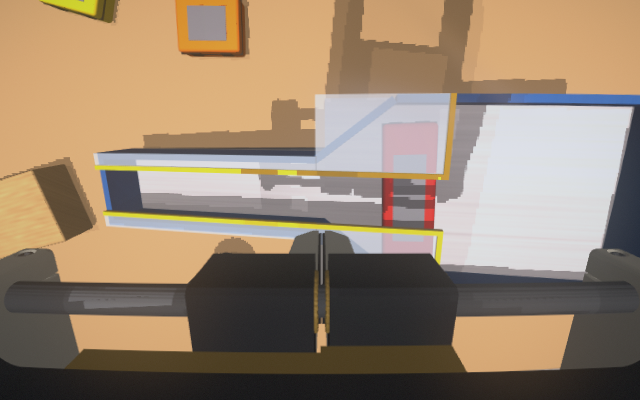

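View pics/side1.png

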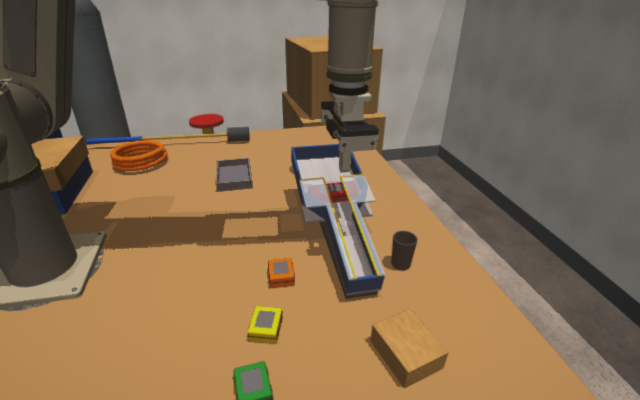

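Run:
```python
from h import *
from fitc import loc,fit
o=readout.get_obs()
import json
# pose at picture time: pos at look 1
pose={'position':np.array([0.6737,-0.0324,0.1997]),'tool_rot':np.array([-1.227,-1.178,1.184])}
c=cal('wrist',pose)
L=[((455,94),(-81,300,45)),((446,177),(-22,300,45)),((440,232),(22,300,45)),((97,167),(-22,-5,45)),((105,214),(22,-5,45))]
Q=np.array([loc(m) for _,m in L]); P=np.array([onz(c,[z],q[2])[0] for (z,_),q in zip(L,Q)])
th,t,Rm=fit(Q[:,:2],P[:,:2]); print(th,t); print(np.round(1000*(P[:,:2]-(Q[:,:2]@Rm.T+t)),1).tolist())
```

```text
-0.035494513601900916 [ 0.65978185 -0.22630923]
[[0.9, -0.4], [0.1, -1.3], [-1.1, -1.6], [-0.5, 1.9], [0.5, 1.4]]
```

Emit:
step_arm(moves=[[0,[-0.006,0.011,-0.03],0],[0,[-0.006,0.011,-0.06],0],[0,[-0.006,0.011,-0.06],0],[0,[-0.006,0.011,-0.06],0]])

```text
t: 2.22
position: [0.6639, -0.0147, 0.139]
tool_rot: [-1.22, -1.18, 1.189]
force: [0.0, 0.5, 0.7]
width: 0.002
```

```bash
python3 look.py 2 side; python3 look.py 2b
```

```text
t 2.22 pos [ 0.6639 -0.0147  0.139 ] jawyaw 1.5384 tipchute mm [ -2.2 225.9  55.6] F [0.  0.5 0.7] w 0.2
t 2.27 pos [ 0.6656 -0.0152  0.1415] jawyaw 1.538 tipchute mm [ -0.5 225.9  58.1] F [0.4 0.3 0.5] w 0.6
```

Emit:
step_arm(moves=[[0,[0.0,0.0,-0.025],0],[0,[0.0,0.0,-0.05],0],[0,[0.0,0.0,-0.05],0],[0,[0.0,0.0,-0.05],0]])

```text
t: 2.6
position: [0.6654, -0.015, 0.0923]
tool_rot: [-1.222, -1.182, 1.187]
force: [-0.4, 0.0, 0.1]
width: 0.007
```

```bash
python3 look.py 3 wrist; python3 look.py 3b
```

```text
t 2.6 pos [ 0.6654 -0.015   0.0923] jawyaw 1.5383 tipchute mm [ -0.4 217.6   9.7] F [-0.4  0.   0.1] w 0.6
t 2.65 pos [ 0.6665 -0.0152  0.0938] jawyaw 1.5381 tipchute mm [  0.7 217.7  11.1] F [-0.7 -0.4  0.7] w 0.5
```

View pics/wrist3.png

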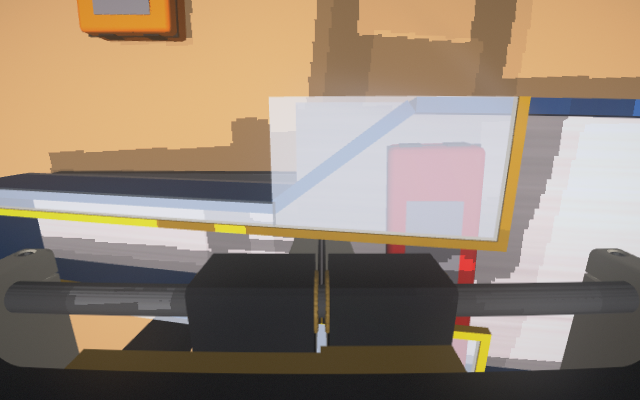

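Emit:
step_arm(moves=[[0,[0.0,0.01,0.0015],0],[0,[0.0005,0.018,0.003],0],[0,[0.001,0.025,0.0042],0],[0,[0.001,0.032,0.0055],0],[0,[0.0015,0.039,0.0067],0],[0,[0.0015,0.046,0.008],0],[0,[0.002,0.052,0.009],0],[0,[0.002,0.058,0.01],0]])

```text
t: 3.32
position: [0.6702, 0.0425, 0.1066]
tool_rot: [-1.229, -1.186, 1.186]
force: [-0.7, -7.2, 6.5]
width: 0.007
```

```bash
python3 look.py 4 top wrist; python3 look.py 4b;python3 -c "
import cv2
im=cv2.imread('pics/top4.png');cv2.imwrite('pics/t4z.png',cv2.resize(im[140:230,220:410],None,fx=4,fy=4,interpolation=cv2.INTER_CUBIC))"
```

```text
t 3.32 pos [0.6702 0.0425 0.1066] jawyaw 1.5382 tipchute mm [  2.4 276.8  13.8] F [-0.7 -7.2  6.5] w 0.6
t 3.42 pos [0.67   0.0437 0.1063] jawyaw 1.5391 tipchute mm [  2.1 278.   13.2] F [ 0.6 -2.2  1.5] w 0.4
```

View pics/wrist4.png

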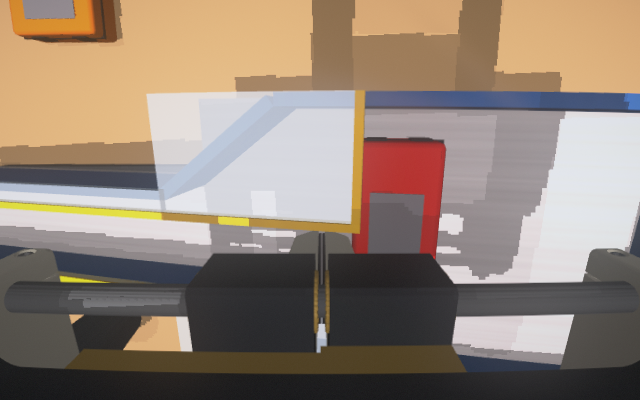

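View pics/t4z.png

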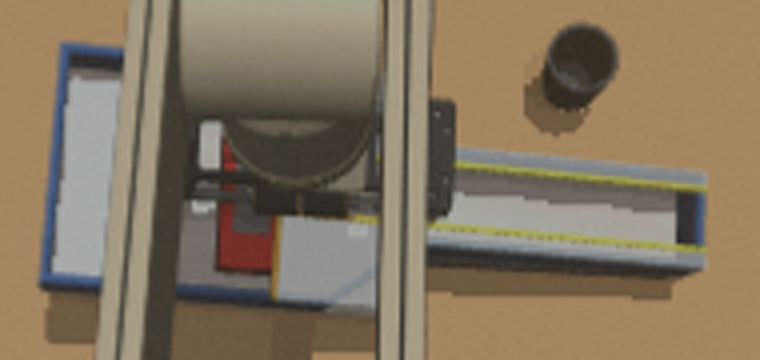

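Emit:
step_arm(moves=[[0,[0.0,0.007,0.001],0],[0,[0.0,0.014,0.002],0],[0,[0.0,0.021,0.003],0],[0,[0.0,0.028,0.004],0],[0,[0.0,0.035,0.005],0],[0,[0.0,0.042,0.006],0],[0,[0.0,0.048,0.007],0],[0,[0.0,0.052,0.0075],0]])

```text
t: 4.08
position: [0.6707, 0.096, 0.1151]
tool_rot: [-1.229, -1.188, 1.185]
force: [-0.2, -7.5, 6.5]
width: 0.005
```

Emit:
step_arm(moves=[[0,[0.0,0.0,0],0],[0,[0.0,-0.015,0.0],0],[0,[0,-0.015,0.04],0],[0,[0,-0.015,0.08],0],[0,[0,-0.015,0.1],0],[0,[0,-0.015,0.1],0]])

```text
t: 4.58
position: [0.6737, 0.0806, 0.2224]
tool_rot: [-1.236, -1.196, 1.18]
force: [-0.1, -0.7, 1.5]
width: 0.006
```

```bash
python3 look.py 5 wrist; python3 look.py 5b
```

```text
t 4.58 pos [0.6737 0.0806 0.2224] jawyaw 1.5391 tipchute mm [  3.9 334.5 121.2] F [-0.1 -0.7  1.5] w 0.5
t 4.63 pos [0.6726 0.0806 0.2189] jawyaw 1.5391 tipchute mm [  2.8 333.9 117.8] F [0.3 0.4 0.1] w 0.5
```

View pics/wrist5.png

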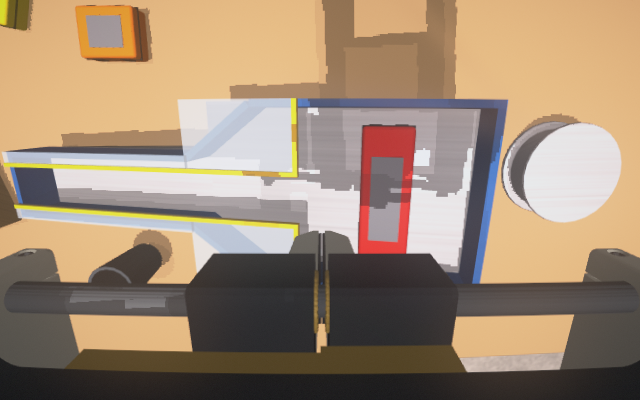

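Run:
```python
from h import *
pose={'position':np.array([0.6737,0.0806,0.2224]),'tool_rot':np.array([-1.236,-1.196,1.180])}
c=cal('wrist',pose)
Q=w2c(onplane(c,[(363,125),(416,126),(410,250),(359,250)],c2w([0,0,.03]),RC[:,2]));print(np.round(Q*1000,1))
print(c2w([0.002,0.372,0.0]))
```

```text
[[-59.4 352.1  30. ]
 [-59.2 392.6  30. ]
 [ 44.2 396.1  30. ]
 [ 47.7 352.7  30. ]]
[0.67304441 0.1385698  0.09054798]
```

```bash
python3 - <<'E'
from h import *
print(c2w([0.001,0.374,.015]),c2w([0.001,0.374,0])[2]+.031)
E
python3 look.py 6
```

```text
[0.67211297 0.13796703 0.1056731 ] 0.12190098128898341
t 4.63 pos [0.6726 0.0806 0.2189] jawyaw 1.5391 tipchute mm [  2.8 333.9 117.8] F [0.3 0.4 0.1] w 0.5
```

Emit:
step_arm(moves=[[0.062,[-0.0005,0.0575,0.0],0],[0.062,[-0.0005,0.0575,0.0],0],[0.062,[-0.0005,0.0575,-0.02],0],[0.062,[-0.0005,0.0575,-0.04],0],[0.062,[-0.0005,0.0575,-0.04],0],[0.062,[-0.0005,0.0575,-0.04],0]])

```text
t: 5.13
position: [0.6699, 0.1379, 0.1755]
tool_rot: [-1.229, -1.189, 1.186]
force: [0.0, -0.2, -0.3]
width: 0.387
```

```bash
python3 look.py 7 wrist; python3 look.py 7b
```

```text
t 5.13 pos [0.6699 0.1379 0.1755] jawyaw 1.5396 tipchute mm [ -1.5 382.7  65. ] F [ 0.  -0.2 -0.3] w 36.0
t 5.18 pos [0.6711 0.1379 0.1775] jawyaw 1.5393 tipchute mm [-3.00e-01  3.83e+02  6.71e+01] F [ 0.7 -0.5  0.6] w 39.9
```

View pics/wrist7.png

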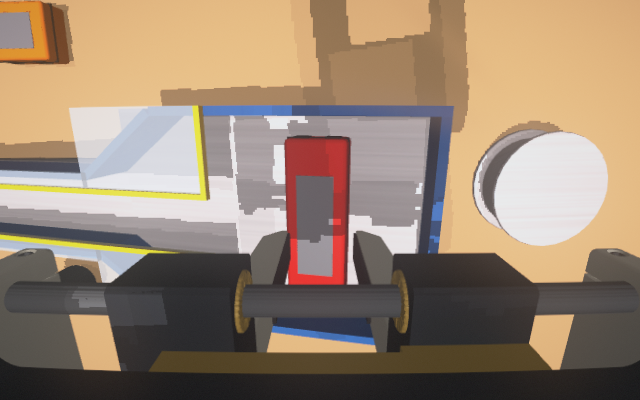

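Emit:
step_arm(moves=[[0.062,[0,0,0],0],[0.062,[0,0,0],0],[0.062,[0,0,0],0],[0.062,[0,0,-0.02],0],[0.062,[0,0,-0.04],0],[0.062,[0,0,-0.054],0],[0.062,[0,0,-0.054],0]])

```text
t: 5.77
position: [0.6689, 0.1375, 0.1196]
tool_rot: [-1.228, -1.186, 1.187]
force: [-0.4, -0.9, -0.6]
width: 0.668
```

Emit:
step_arm(moves=[[0.03,[0,0,0],0],[0.03,[0,0,0],0],[0.03,[0,0,0],0],[0.03,[0,0,0],0],[0.03,[0,0,0],0],[0.03,[0,0,0],0]], force=35)

```text
t: 6.27
position: [0.6697, 0.1375, 0.121]
tool_rot: [-1.229, -1.188, 1.186]
force: [-0.4, -0.9, 3.0]
width: 0.473
```

```bash
python3 look.py 8 wrist side; python3 look.py 8b
```

```text
t 6.27 pos [0.6697 0.1375 0.121 ] jawyaw 1.5391 tipchute mm [ -1.4 372.8  11.4] F [-0.4 -0.9  3. ] w 44.0
t 6.37 pos [0.6697 0.1374 0.121 ] jawyaw 1.5391 tipchute mm [ -1.4 372.8  11.4] F [-0.9 -0.5  5.9] w 43.9
```

View pics/wrist8.png

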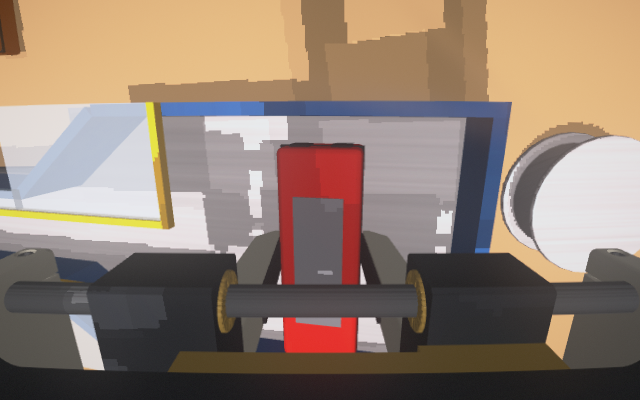

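Emit:
step_arm(moves=[[0.03,[0,0,0.01],0],[0.03,[0,0,0.02],0],[0.03,[0,0,0.04],0],[0.03,[0,0,0.06],0],[0.03,[0,0,0.09],0],[0.03,[0,0,0.12],0],[0.03,[0,0,0.12],0]], force=40)

```text
t: 6.95
position: [0.6726, 0.138, 0.2503]
tool_rot: [-1.236, -1.197, 1.179]
force: [1.3, 0.8, 0.1]
width: 0.467
```

```bash
python3 look.py 9 wrist side; python3 look.py 9b
```

```text
t 6.95 pos [0.6726 0.138  0.2503] jawyaw 1.5393 tipchute mm [  0.8 395.9 138.7] F [1.3 0.8 0.1] w 43.4
t 7.05 pos [0.6708 0.1378 0.2439] jawyaw 1.5392 tipchute mm [ -1.  394.4 132.4] F [-0.   0.2 -3.2] w 43.4
```

View pics/side9.png

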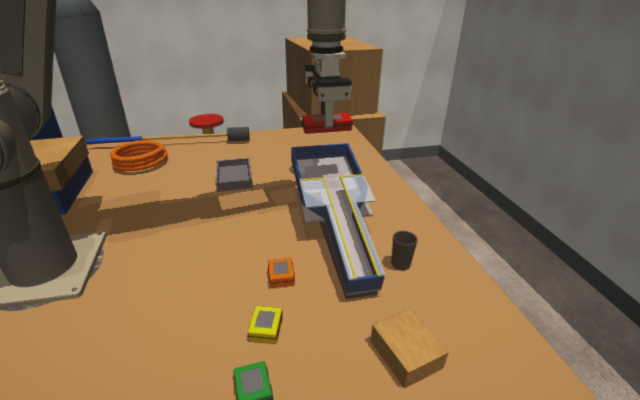

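View pics/wrist9.png

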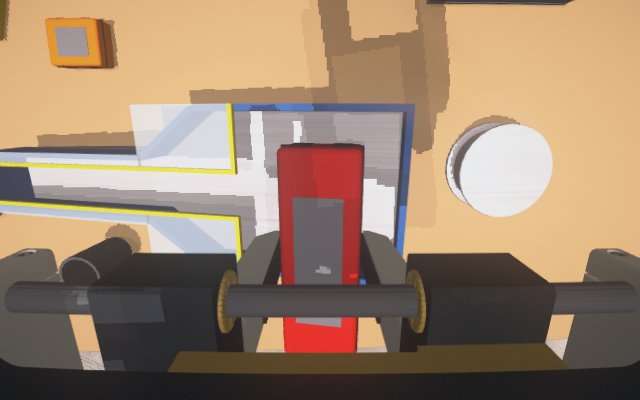

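Emit:
step_arm(moves=[[0.03,[-0.015,0.013,0],-0.1],[0.03,[-0.03,0.026,0],-0.2],[0.03,[-0.05,0.042,0],-0.3],[0.03,[-0.07,0.06,0],-0.4],[0.03,[-0.09,0.076,0],-0.5],[0.03,[-0.11,0.093,0],-0.6],[0.03,[-0.13,0.11,0],-0.7],[0.03,[-0.15,0.127,0],-0.8]])

```text
t: 7.72
position: [0.5188, 0.2651, 0.2417]
tool_rot: [-1.502, -0.574, 0.576]
force: [0.8, 0.9, -1.6]
width: 0.468
```

```bash
python3 look.py 10
```

```text
t 7.72 pos [0.5188 0.2651 0.2417] jawyaw 0.7342 tipchute mm [-157.2  514.2  108.2] F [ 0.8  0.9 -1.6] w 43.5
```

Remaining: (-0.090, +0.0775), spin -0.745.

Emit:
step_arm(moves=[[0.03,[-0.015,0.013,-0.01],-0.1],[0.03,[-0.03,0.026,-0.02],-0.2],[0.03,[-0.05,0.042,-0.03],-0.3],[0.03,[-0.07,0.06,-0.04],-0.42],[0.03,[-0.09,0.0775,-0.06],-0.54],[0.03,[-0.09,0.0775,-0.08],-0.65],[0.03,[-0.09,0.0775,-0.09],-0.745],[0.03,[-0.09,0.0775,-0.09],-0.745]])

```text
t: 8.38
position: [0.4254, 0.3412, 0.1467]
tool_rot: [-1.583, 0.02, -0.002]
force: [0.8, 0.1, -3.1]
width: 0.466
```

```bash
python3 look.py 11; python3 look.py 11b wrist side top;  python3 look.py 11c
```

```text
t 8.38 pos [0.4254 0.3412 0.1467] jawyaw -0.0141 tipchute mm [-252.5  569.5    1.4] F [ 0.8  0.1 -3.1] w 43.4
t 8.38 pos [0.4254 0.3412 0.1467] jawyaw -0.0141 tipchute mm [-252.5  569.5    1.4] F [ 0.8  0.1 -3.1] w 43.4
t 8.53 pos [0.4286 0.3423 0.1515] jawyaw -0.0076 tipchute mm [-249.3  571.5    6. ] F [-0.3 -0.2 -1.1] w 43.7
```

View pics/wrist11b.png

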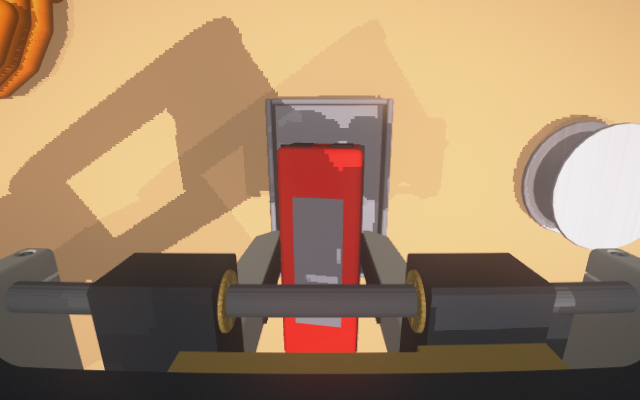

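View pics/side11b.png

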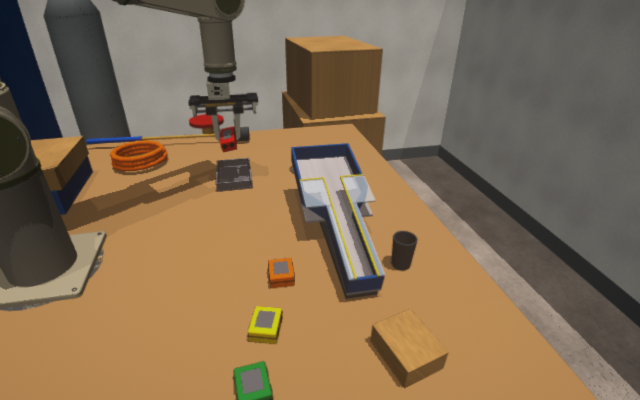

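Run:
```python
from h import *
pose={'position':np.array([0.4254,0.3412,0.1467]),'tool_rot':np.array([-1.583,0.02,-0.002])}
c=cal('wrist',pose); print(onz(c,[(268,100),(392,100),(387,235)],.028))
```

```text
[[0.3818638  0.425944   0.028     ]
 [0.48273913 0.42453611 0.028     ]
 [0.48341408 0.30720989 0.028     ]]
```

Emit:
step_arm(moves=[[0.03,[0.002,0.001,-0.03],0],[0.03,[0.002,0.001,-0.06],0],[0.03,[0.002,0.001,-0.085],0],[0.03,[0.002,0.001,-0.1],0],[0.03,[0.002,0.001,-0.107],0],[0.03,[0.002,0.001,-0.111],0],[0.03,[0.002,0.001,-0.113],0],[0.03,[0.002,0.001,-0.113],0]])

```text
t: 9.2
position: [0.4316, 0.3438, 0.0397]
tool_rot: [-1.578, 0.009, -0.003]
force: [0.2, -0.7, -1.6]
width: 0.469
```

```bash
python3 look.py 12 wrist; python3 look.py 12b
```

```text
t 9.2 pos [0.4316 0.3438 0.0397] jawyaw -0.0072 tipchute mm [-245.7  553.7 -104.4] F [ 0.2 -0.7 -1.6] w 43.6
t 9.25 pos [0.4317 0.3439 0.04  ] jawyaw -0.0073 tipchute mm [-245.7  553.8 -104.1] F [-0.1  0.6 -1.8] w 43.2
```

View pics/wrist12.png

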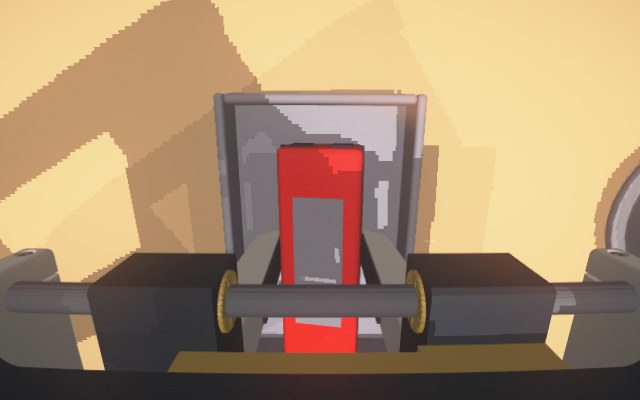

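Emit:
step_arm(moves=[[0.03,[0,0,-0.002],0],[0.03,[0,0,-0.004],0],[0.03,[0,0,-0.0055],0],[0.03,[0,0,-0.0055],0]])

```text
t: 9.58
position: [0.4336, 0.3448, 0.0375]
tool_rot: [-1.576, 0.006, -0.006]
force: [-2.3, -3.5, 13.4]
width: 0.466
```

Emit:
step_arm(moves=[[0.054,[0,0,0],0],[0.054,[0,0,0],0],[0.054,[0,0,0],0],[0.054,[0,0,0.02],0],[0.054,[0,0,0.06],0],[0.054,[0,0,0.1],0],[0.054,[0,0,0.14],0],[0.054,[0,0,0.14],0]])

```text
t: 10.25
position: [0.4375, 0.3476, 0.1873]
tool_rot: [-1.568, -0.004, -0.015]
force: [1.8, 0.4, 1.4]
width: 0.581
```

```bash
python3 look.py 13 wrist top; python3 look.py 13b
```

```text
t 10.25 pos [0.4375 0.3476 0.1873] jawyaw -0.0069 tipchute mm [-240.9  583.2   40.3] F [1.8 0.4 1.4] w 54.0
t 10.35 pos [0.435  0.3458 0.1801] jawyaw -0.007 tipchute mm [-243.3  580.1   33.5] F [ 0.4  0.5 -0.7] w 54.2
```

View pics/wrist13.png

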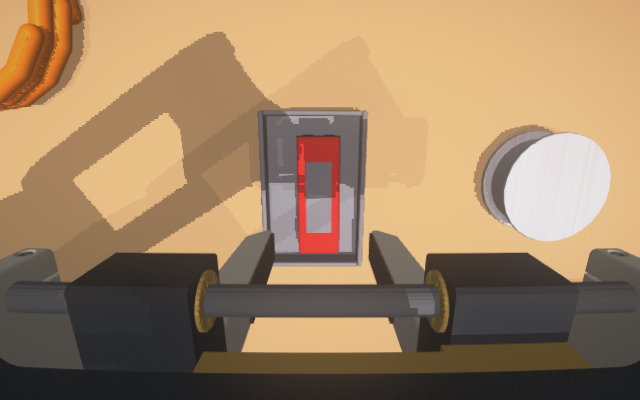

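View pics/top13.png

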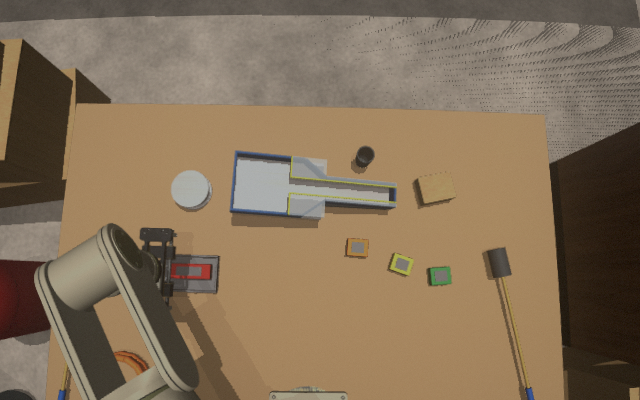

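Emit:
step_arm(moves=[[0.07,[0.076,-0.48,0],-0.037],[0.07,[0.076,-0.48,0],-0.037],[0.07,[0.076,-0.48,0],-0.037],[0.07,[0.076,-0.48,0],-0.037],[0.07,[0.076,-0.48,0],-0.037],[0.07,[0.076,-0.48,0],-0.037],[0.07,[0.076,-0.48,0],-0.037],[0.07,[0.076,-0.48,0],-0.037]])

```text
t: 11.02
position: [0.4854, 0.0139, 0.1771]
tool_rot: [-1.572, 0.033, -0.035]
force: [1.4, 0.2, -0.2]
width: 0.753
```

```bash
python3 look.py 14
```

```text
t 11.02 pos [0.4854 0.0139 0.1771] jawyaw -0.0437 tipchute mm [-181.8  254.7   88.2] F [ 1.4  0.2 -0.2] w 70.0
```

Emit:
step_arm(moves=[[0.07,[0.025,-0.148,-0.02],0],[0.07,[0.025,-0.148,-0.03],0],[0.07,[0.025,-0.148,-0.04],0],[0.07,[0.025,-0.148,-0.05],0],[0.07,[0.025,-0.148,-0.06],0],[0.07,[0.025,-0.148,-0.06],0]])

```text
t: 11.52
position: [0.5069, -0.1344, 0.1118]
tool_rot: [-1.569, 0.042, -0.032]
force: [-0.4, 1.2, 0.8]
width: 0.753
```

```bash
python3 look.py 15;python3 look.py 15 wrist; python3 look.py 15b
```

```text
t 11.52 pos [ 0.5069 -0.1344  0.1118] jawyaw -0.0471 tipchute mm [-154.9   98.    49.6] F [-0.4  1.2  0.8] w 70.1
t 11.52 pos [ 0.5069 -0.1344  0.1118] jawyaw -0.0471 tipchute mm [-154.9   98.    49.6] F [-0.4  1.2  0.8] w 70.1
t 11.57 pos [ 0.5079 -0.1335  0.1137] jawyaw -0.0455 tipchute mm [-154.    99.3   51.3] F [-0.2 -0.1  0.1] w 70.2
```

View pics/wrist15.png

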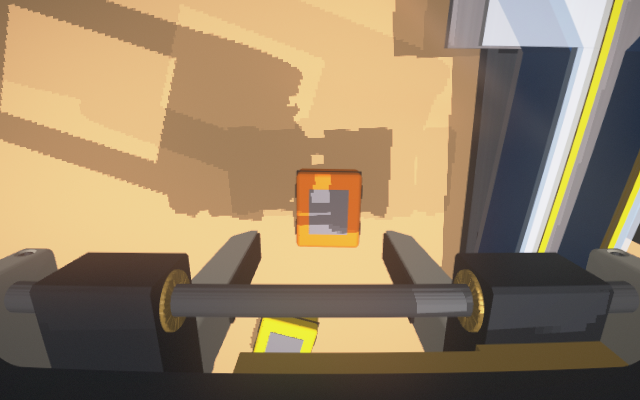

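```bash
cat > wc.py <<'E'
from h import *
def wcase(im,pose,px,z=0.028):
    c=cal('wrist',pose); P=onz(c,px,z)[:,:2]
    r=cv2.minAreaRect((P*1000).astype(np.float32)); return P.mean(0),r
if __name__=='__main__':
    pose={'position':np.array([0.5069,-0.1344,0.1118]),'tool_rot':np.array([-1.569,0.042,-0.032])}
    print(wcase(None,pose,[(297,171),(361,171),(359,246),(297,246)]))
E
python3 wc.py
```

```text
(array([ 0.51204763, -0.13194273]), ((511.773193359375, -131.91734313964844), (60.387210845947266, 49.45979690551758), 87.42094421386719))
```

Emit:
step_arm(moves=[[0.07,[0.0035,0.0015,-0.03],0],[0.07,[0.0035,0.0015,-0.06],0],[0.07,[0.0035,0.0015,-0.08],0],[0.07,[0.0035,0.0015,-0.087],0],[0.07,[0.0035,0.0015,-0.087],0]])

```text
t: 11.98
position: [0.5097, -0.1301, 0.0249]
tool_rot: [-1.568, 0.041, -0.027]
force: [0.0, 0.4, 0.8]
width: 0.753
```

Emit:
step_arm(moves=[[0.03,[0,0,0],0],[0.03,[0,0,0],0],[0.03,[0,0,0],0],[0.03,[0,0,0],0],[0.03,[0,0,0],0],[0.03,[0,0,0],0]], force=30)

```text
t: 12.48
position: [0.5111, -0.1303, 0.0267]
tool_rot: [-1.569, 0.039, -0.03]
force: [-1.2, 1.7, 7.6]
width: 0.536
```

Emit:
step_arm(moves=[[0.03,[0,0,0.02],0],[0.03,[0,0,0.05],0],[0.03,[0,0,0.09],0],[0.03,[0,0,0.13],0],[0.03,[0,0,0.17],0],[0.03,[0,0,0.2],0],[0.03,[0,0,0.2],0]])

```text
t: 13.07
position: [0.5146, -0.1317, 0.2357]
tool_rot: [-1.573, 0.03, -0.04]
force: [0.4, -0.2, -1.0]
width: 0.538
```

```bash
python3 look.py 16;python3 look.py 16 wrist; python3 look.py 16b
```

```text
t 13.07 pos [ 0.5146 -0.1317  0.2357] jawyaw -0.044 tipchute mm [-148.   122.5  171.1] F [ 0.4 -0.2 -1. ] w 50.0
t 13.07 pos [ 0.5146 -0.1317  0.2357] jawyaw -0.044 tipchute mm [-148.   122.5  171.1] F [ 0.4 -0.2 -1. ] w 50.0
t 13.12 pos [ 0.5135 -0.1313  0.2319] jawyaw -0.044 tipchute mm [-149.1  122.2  167.4] F [-0.  -0.1 -1.9] w 49.6
```

View pics/wrist16.png

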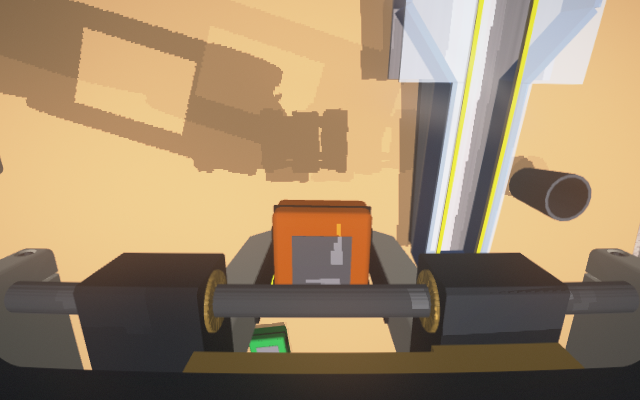

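Run:
```python
from h import *
print(c2w([0,.345,.019]), c2w([0,.345,0])[2])
```

```text
[0.67012774 0.108763   0.10458534] 0.08587399744760583
```

Emit:
step_arm(moves=[[0.03,[0.03,0.05,0],0.01],[0.03,[0.06,0.09,0],0.01],[0.03,[0.08,0.12,0],0.01],[0.03,[0.1,0.15,0],0.01],[0.03,[0.12,0.18,0],0.01],[0.03,[0.14,0.21,0],0.01],[0.03,[0.15,0.23,0],0.01],[0.03,[0.156,0.24,0],0.01]])

```text
t: 13.78
position: [0.6695, 0.1123, 0.2291]
tool_rot: [-1.571, 0.025, -0.024]
force: [0.0, 0.4, -1.1]
width: 0.54
```

```bash
python3 look.py 17;python3 look.py 17 wrist; python3 look.py 17b
```

```text
t 13.78 pos [0.6695 0.1123 0.2291] jawyaw -0.0311 tipchute mm [ -1.4 366.8 122.3] F [ 0.   0.4 -1.1] w 50.2
t 13.78 pos [0.6695 0.1123 0.2291] jawyaw -0.0311 tipchute mm [ -1.4 366.8 122.3] F [ 0.   0.4 -1.1] w 50.2
t 13.83 pos [0.6696 0.1125 0.2292] jawyaw -0.0308 tipchute mm [ -1.3 367.  122.3] F [-1.3  0.4 -2.1] w 50.0
```

View pics/wrist17.png

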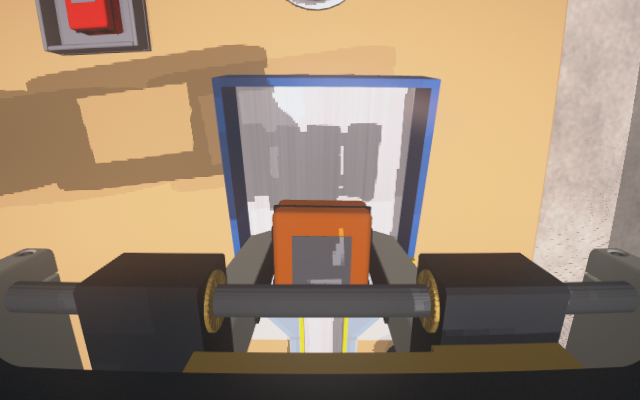

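Emit:
step_arm(moves=[[0.03,[0.0005,-0.0035,-0.03],0],[0.03,[0.0005,-0.0035,-0.06],0],[0.03,[0.0005,-0.0035,-0.085],0],[0.03,[0.0005,-0.0035,-0.1],0],[0.03,[0.0005,-0.0035,-0.108],0],[0.03,[0.0005,-0.0035,-0.111],0],[0.03,[0.0005,-0.0035,-0.113],0],[0.03,[0.0005,-0.0035,-0.115],0]])

```text
t: 14.5
position: [0.6713, 0.1087, 0.1162]
tool_rot: [-1.571, 0.023, -0.026]
force: [-4.2, -4.3, 7.7]
width: 0.535
```

```bash
python3 look.py 18;python3 look.py 18 wrist side; python3 look.py 18b
```

```text
t 14.5 pos [0.6713 0.1087 0.1162] jawyaw -0.0312 tipchute mm [  1.2 343.7  11.7] F [-4.2 -4.3  7.7] w 49.8
t 14.5 pos [0.6713 0.1087 0.1162] jawyaw -0.0312 tipchute mm [  1.2 343.7  11.7] F [-4.2 -4.3  7.7] w 49.8
t 14.6 pos [0.6713 0.1088 0.1164] jawyaw -0.0309 tipchute mm [  1.2 343.9  11.9] F [-0.5 -0.9  1.4] w 49.5
```

View pics/wrist18.png

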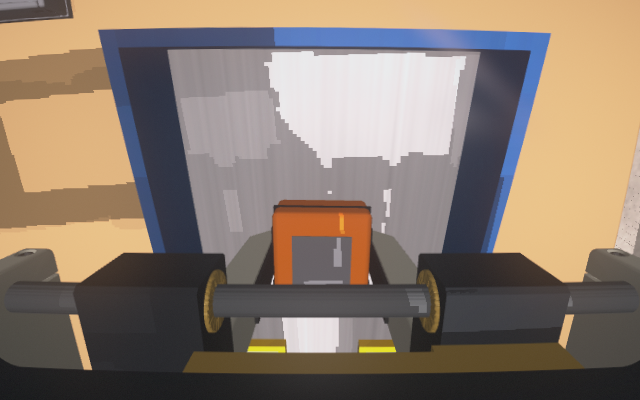

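Emit:
step_arm(moves=[[0.03,[-0.001,0,-0.002],0],[0.03,[-0.001,0,-0.003],0],[0.066,[-0.001,0,-0.003],0],[0.066,[-0.001,0,-0.003],0],[0.066,[-0.001,0,-0.003],0],[0.066,[-0.001,0,0.02],0],[0.066,[-0.001,0,0.05],0],[0.066,[-0.001,0,0.09],0]], force=20)

```text
t: 15.27
position: [0.668, 0.1088, 0.2033]
tool_rot: [-1.572, 0.028, -0.021]
force: [1.5, 0.6, -0.8]
width: 0.709
```

```bash
python3 look.py 19;python3 look.py 19 wrist; python3 look.py 19b
```

```text
t 15.27 pos [0.668  0.1088 0.2033] jawyaw -0.0307 tipchute mm [ -2.6 358.8  97.5] F [ 1.5  0.6 -0.8] w 66.0
t 15.27 pos [0.668  0.1088 0.2033] jawyaw -0.0307 tipchute mm [ -2.6 358.8  97.5] F [ 1.5  0.6 -0.8] w 66.0
t 15.32 pos [0.6727 0.1093 0.2163] jawyaw -0.0307 tipchute mm [  2.  361.7 110.2] F [2.1 0.7 8.5] w 65.7
```

View pics/wrist19.png

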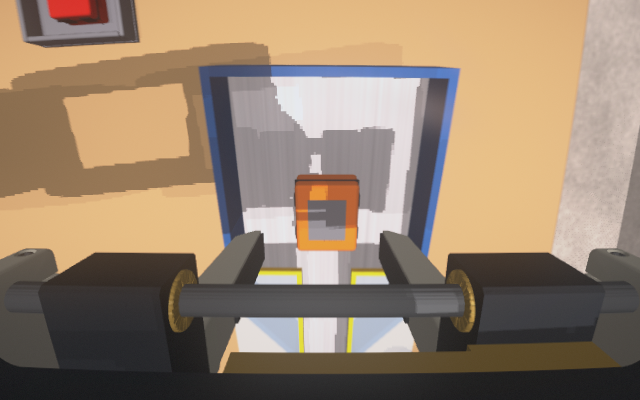

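```bash
python3 - <<'E'
from h import *
c=cal('wrist',{'position':np.array([0.668,0.1088,0.2033]),'tool_rot':np.array([-1.572,.028,-.021])})
print(np.round(1000*w2c(onplane(c,[(296,181),(359,181),(357,250),(298,250)],c2w([0,0,.028]),RC[:,2])),1))
for s in (.402,.36,.3,.26,.22,.185): print(s,np.round(c2w([0,s,.009])+[0,0,.019],4))
E
python3 look.py 20
```

```text
[[-21.8 371.7  28. ]
 [ 26.  371.7  28. ]
 [ 27.7 309.4  28. ]
 [-22.1 309.3  28. ]]
0.402 [0.6721 0.1666 0.1236]
0.36 [0.6706 0.1253 0.1163]
0.3 [0.6686 0.0662 0.1059]
0.26 [0.6672 0.0268 0.099 ]
0.22 [ 0.6659 -0.0125  0.092 ]
0.185 [ 0.6647 -0.047   0.086 ]
t 15.32 pos [0.6727 0.1093 0.2163] jawyaw -0.0307 tipchute mm [  2.  361.7 110.2] F [2.1 0.7 8.5] w 65.7
```

Emit:
step_arm(moves=[[0,[0,0.01,0],0.12],[0,[0,0.02,0],0.24],[0,[0,0.03,0],0.36],[0,[0,0.04,0],0.48],[0,[0,0.05,0],0.6],[0,[0,0.058,0],0.72],[0,[0,0.058,0],0.84],[0,[0,0.058,0],0.96]])

```text
t: 15.98
position: [0.6726, 0.1682, 0.216]
tool_rot: [-1.438, -0.738, 0.722]
force: [-0.3, 0.1, -0.8]
width: 0.184
```

```bash
python3 look.py 20
```

```text
t 15.98 pos [0.6726 0.1682 0.216 ] jawyaw 0.9364 tipchute mm [-1.000e-01  4.196e+02  9.970e+01] F [-0.3  0.1 -0.8] w 17.1
```

Emit:
step_arm(moves=[[0,[0,0,0],0.12],[0,[0,0,0],0.24],[0,[0,0,-0.01],0.36],[0,[0,0,-0.02],0.48],[0,[0,0,-0.03],0.6],[0,[0,0,-0.04],0.6],[0,[0,0,-0.05],0.6],[0,[0,0,-0.05],0.6]])

```text
t: 16.65
position: [0.6712, 0.168, 0.1627]
tool_rot: [-1.216, -1.182, 1.175]
force: [-0.5, -1.5, -0.9]
width: 0.006
```

```bash
python3 look.py 21;python3 look.py 21 wrist; python3 look.py 21b
```

```text
t 16.65 pos [0.6712 0.168  0.1627] jawyaw 1.5322 tipchute mm [ -1.1 410.1  47.3] F [-0.5 -1.5 -0.9] w 0.5
t 16.65 pos [0.6712 0.168  0.1627] jawyaw 1.5322 tipchute mm [ -1.1 410.1  47.3] F [-0.5 -1.5 -0.9] w 0.5
t 16.7 pos [0.6716 0.168  0.164 ] jawyaw 1.5329 tipchute mm [ -0.8 410.4  48.5] F [ 0.7 -0.5  0.4] w 0.2
```

View pics/wrist21.png

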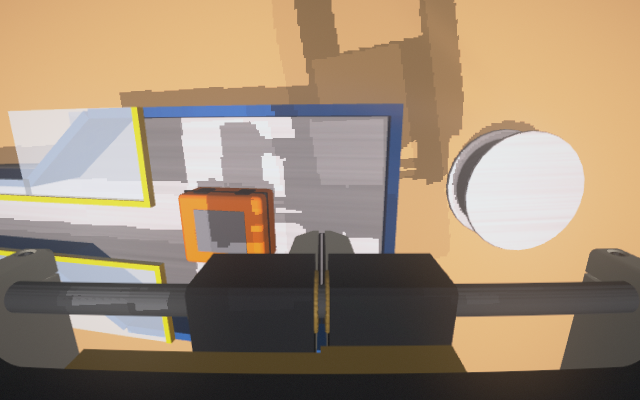

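Emit:
step_arm(moves=[[0,[0.001,0,-0.02],0],[0,[0.001,0,-0.035],0],[0,[0.001,0,-0.039],0],[0,[0.001,0,-0.039],0],[0,[0.001,0,-0.039],0]])

```text
t: 17.12
position: [0.6724, 0.168, 0.125]
tool_rot: [-1.216, -1.183, 1.175]
force: [0.0, -0.3, -0.1]
width: 0.003
```

```bash
python3 look.py 22
```

```text
t 17.12 pos [0.6724 0.168  0.125 ] jawyaw 1.5324 tipchute mm [3.000e-01 4.037e+02 1.010e+01] F [ 0.  -0.3 -0.1] w 0.3
```

Emit:
step_arm(moves=[[0,[0,-0.01,-0.0018],0],[0,[-0.0005,-0.02,-0.0035],0],[0,[-0.001,-0.03,-0.0053],0],[0,[-0.0014,-0.04,-0.007],0],[0,[-0.0017,-0.05,-0.0088],0],[0,[-0.002,-0.06,-0.0106],0],[0,[-0.0024,-0.07,-0.0123],0],[0,[-0.0027,-0.08,-0.0141],0]])

```text
t: 17.78
position: [0.6697, 0.0868, 0.1108]
tool_rot: [-1.216, -1.182, 1.175]
force: [0.1, 0.8, 0.1]
width: 0.007
```

```bash
python3 look.py 23;python3 look.py 23 wrist; python3 look.py 23b
```

```text
t 17.78 pos [0.6697 0.0868 0.1108] jawyaw 1.532 tipchute mm [  0.4 321.1  10.2] F [0.1 0.8 0.1] w 0.6
t 17.78 pos [0.6697 0.0868 0.1108] jawyaw 1.532 tipchute mm [  0.4 321.1  10.2] F [0.1 0.8 0.1] w 0.6
t 17.83 pos [0.6695 0.0849 0.1102] jawyaw 1.531 tipchute mm [3.000e-01 3.191e+02 1.000e+01] F [-0.7 -1.2 -0.2] w 0.2
```

View pics/wrist23.png

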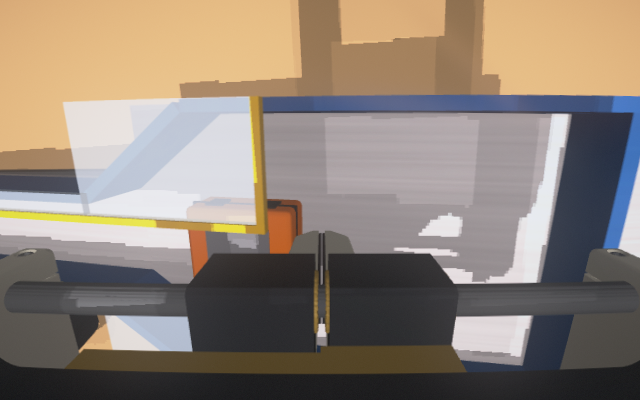

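Emit:
step_arm(moves=[[0,[0,-0.01,-0.0018],0],[0,[-0.0005,-0.02,-0.0035],0],[0,[-0.001,-0.03,-0.0053],0],[0,[-0.0014,-0.04,-0.007],0],[0,[-0.0017,-0.05,-0.0088],0],[0,[-0.002,-0.06,-0.0106],0],[0,[-0.0024,-0.07,-0.0123],0],[0,[-0.0027,-0.08,-0.0141],0]])

```text
t: 18.5
position: [0.6667, 0.0038, 0.0959]
tool_rot: [-1.217, -1.181, 1.175]
force: [-0.0, 0.8, 0.3]
width: 0.003
```

```bash
python3 look.py 24;python3 look.py 24 wrist side; python3 look.py 24b
```

```text
t 18.5 pos [0.6667 0.0038 0.0959] jawyaw 1.531 tipchute mm [  0.3 236.8  10. ] F [-0.   0.8  0.3] w 0.3
t 18.5 pos [0.6667 0.0038 0.0959] jawyaw 1.531 tipchute mm [  0.3 236.8  10. ] F [-0.   0.8  0.3] w 0.3
t 18.6 pos [0.6665 0.0028 0.0956] jawyaw 1.5293 tipchute mm [1.000e-01 2.357e+02 9.800e+00] F [-0.5 -0.1  0.1] w 0.4
```

View pics/wrist24.png

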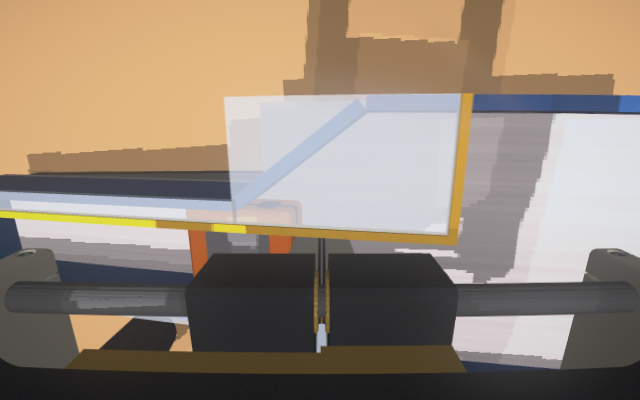

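View pics/side24.png

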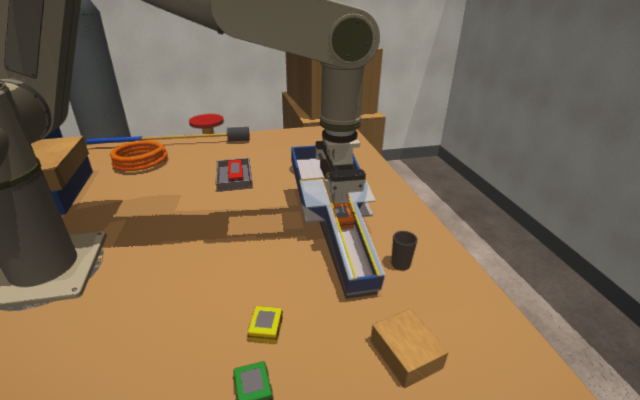

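Emit:
step_arm(moves=[[0,[0,-0.01,-0.0018],0],[0,[-0.0005,-0.02,-0.0035],0],[0,[-0.001,-0.03,-0.0053],0],[0,[-0.0014,-0.04,-0.007],0],[0,[-0.0017,-0.05,-0.0088],0],[0,[-0.002,-0.06,-0.0106],0],[0,[-0.0024,-0.07,-0.0123],0],[0,[-0.0027,-0.08,-0.0141],0]])

```text
t: 19.27
position: [0.6637, -0.0783, 0.0813]
tool_rot: [-1.218, -1.178, 1.175]
force: [-0.8, -0.0, 1.5]
width: 0.003
```

```bash
python3 look.py 25
```

```text
t 19.27 pos [ 0.6637 -0.0783  0.0813] jawyaw 1.5292 tipchute mm [1.000e-01 1.534e+02 9.800e+00] F [-0.8 -0.   1.5] w 0.3
```

Emit:
step_arm(moves=[[0,[0,-0.01,-0.0018],0],[0,[-0.0005,-0.02,-0.0035],0],[0,[-0.001,-0.03,-0.0053],0],[0,[-0.0014,-0.04,-0.007],0],[0,[-0.0017,-0.05,-0.0088],0],[0,[-0.002,-0.06,-0.0106],0],[0,[-0.0022,-0.066,-0.0116],0],[0,[-0.0022,-0.066,-0.0116],0]])

```text
t: 19.93
position: [0.6612, -0.1459, 0.0693]
tool_rot: [-1.218, -1.177, 1.174]
force: [-0.2, 0.9, -0.3]
width: 0.006
```

Emit:
step_arm(moves=[[0,[0,0.006,0.001],0],[0,[0,0.008,0.02],0],[0,[0,0.008,0.06],0],[0,[0,0.008,0.1],0],[0,[0,0.008,0.14],0],[0,[0,0.008,0.14],0]])

```text
t: 20.43
position: [0.6655, -0.138, 0.2209]
tool_rot: [-1.231, -1.187, 1.171]
force: [0.7, -0.1, 1.9]
width: 0.006
```

```bash
python3 look.py 26;python3 look.py 26 wrist top side; python3 look.py 26b
```

```text
t 20.43 pos [ 0.6655 -0.138   0.2209] jawyaw 1.529 tipchute mm [  3.1 118.8 157.7] F [ 0.7 -0.1  1.9] w 0.5
t 20.43 pos [ 0.6655 -0.138   0.2209] jawyaw 1.529 tipchute mm [  3.1 118.8 157.7] F [ 0.7 -0.1  1.9] w 0.5
t 20.58 pos [ 0.6617 -0.1372  0.2101] jawyaw 1.5287 tipchute mm [ -0.7 117.7 146.9] F [-0.3 -0.2 -0.9] w 0.5
```

View pics/wrist26.png

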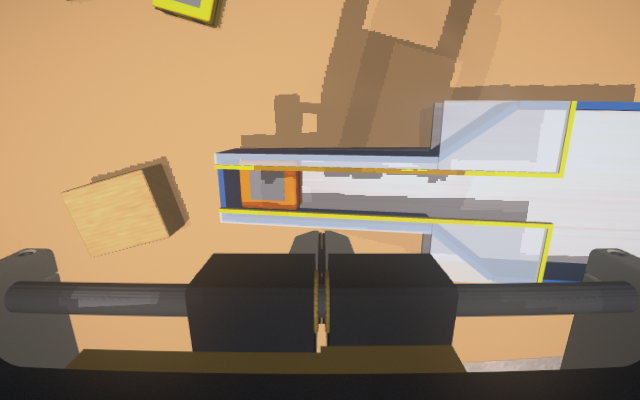

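View pics/top26.png

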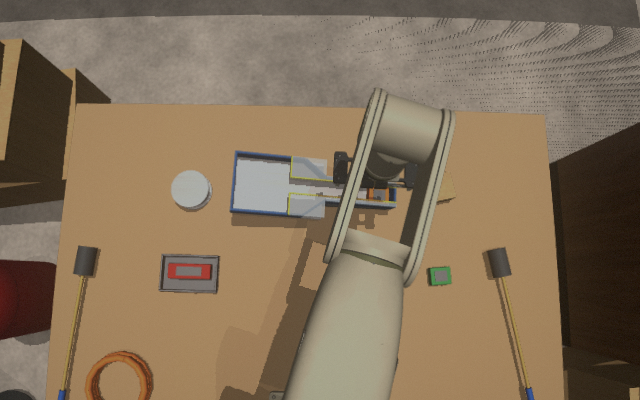

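Emit:
step_arm(moves=[[0.075,[-0.03,-0.02,0],-0.124],[0.075,[-0.06,-0.04,0],-0.248],[0.075,[-0.09,-0.06,0],-0.372],[0.075,[-0.12,-0.08,0],-0.496],[0.075,[-0.15,-0.1,0],-0.62],[0.075,[-0.18,-0.12,0],-0.744],[0.075,[-0.198,-0.123,0],-0.868],[0.075,[-0.198,-0.123,0],-0.992]])

```text
t: 21.25
position: [0.4596, -0.2606, 0.2075]
tool_rot: [-1.521, -0.415, 0.411]
force: [-0.3, -0.0, 0.8]
width: 0.529
```

```bash
python3 look.py 27
```

```text
t 21.25 pos [ 0.4596 -0.2606  0.2075] jawyaw 0.5277 tipchute mm [-198.6  -11.1  165.8] F [-0.3 -0.   0.8] w 49.2
```

Emit:
step_arm(moves=[[0.075,[0.004,0,-0.01],-0.124],[0.075,[0.004,0,-0.02],-0.248],[0.075,[0.004,0,-0.04],-0.372],[0.075,[0.004,0,-0.06],-0.496],[0.075,[0.004,0,-0.08],-0.62],[0.075,[0.004,0,-0.09],-0.744],[0.075,[0.004,0,-0.09],-0.837],[0.075,[0.004,0,-0.09],-0.837]])

```text
t: 21.92
position: [0.4616, -0.2587, 0.114]
tool_rot: [-1.546, 0.245, -0.246]
force: [-0.8, -0.1, 1.3]
width: 0.806
```

```bash
python3 look.py 28;python3 look.py 28 wrist; python3 look.py 28b;python3 look.py 28c wrist
```

```text
t 21.92 pos [ 0.4616 -0.2587  0.114 ] jawyaw -0.3136 tipchute mm [-196.1  -25.4   73.4] F [-0.8 -0.1  1.3] w 74.9
t 21.92 pos [ 0.4616 -0.2587  0.114 ] jawyaw -0.3136 tipchute mm [-196.1  -25.4   73.4] F [-0.8 -0.1  1.3] w 74.9
t 21.97 pos [ 0.4623 -0.2593  0.1152] jawyaw -0.3073 tipchute mm [-195.3  -25.8   74.7] F [ 0.3 -0.5  0.9] w 74.9
t 21.97 pos [ 0.4623 -0.2593  0.1152] jawyaw -0.3073 tipchute mm [-195.3  -25.8   74.7] F [ 0.3 -0.5  0.9] w 74.9
```

View pics/wrist28c.png

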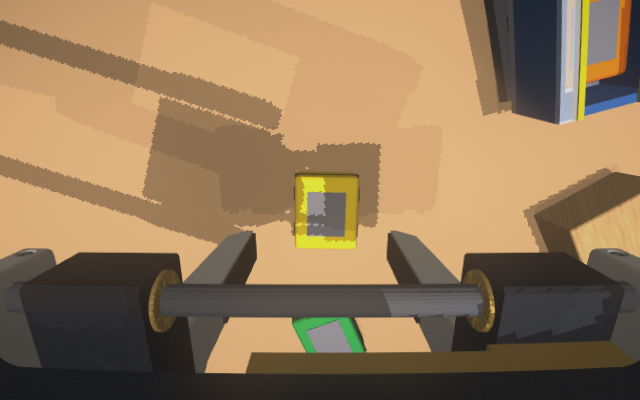

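Run:
```python
from wc import *
o=readout.get_obs(); print(o['position'])
print(wcase(None,o,[(296,174),(358,175),(355,248),(296,248)]))
```

```text
[ 0.46281832 -0.25970526  0.11610382]
(array([ 0.46664747, -0.26094904]), ((466.6168212890625, -261.13055419921875), (60.75333023071289, 47.98044967651367), 71.5284652709961))
```

Emit:
step_arm(moves=[[0.075,[0.0035,-0.001,-0.03],-0.01],[0.075,[0.0035,-0.001,-0.06],-0.01],[0.075,[0.0035,-0.001,-0.08],-0.01],[0.075,[0.0035,-0.001,-0.09],-0.01],[0.075,[0.0035,-0.001,-0.09],-0.01]])

```text
t: 22.43
position: [0.4645, -0.2593, 0.0235]
tool_rot: [-1.545, 0.246, -0.245]
force: [0.8, -0.4, 0.3]
width: 0.807
```

Emit:
step_arm(moves=[[0.03,[0,0,0],0],[0.03,[0,0,0],0],[0.03,[0,0,0],0],[0.03,[0,0,0],0],[0.03,[0,0,0],0],[0.03,[0,0,0],0],[0.03,[0,0,0],0]], force=30)

```text
t: 23.02
position: [0.4655, -0.26, 0.0249]
tool_rot: [-1.546, 0.244, -0.247]
force: [-1.1, 1.1, 7.1]
width: 0.537
```

Emit:
step_arm(moves=[[0.03,[0,0,0.02],0],[0.03,[0,0,0.05],0],[0.03,[0,0,0.09],0],[0.03,[0,0,0.13],0],[0.03,[0,0,0.17],0],[0.03,[0,0,0.2],0],[0.03,[0,0,0.2],0]])

```text
t: 23.6
position: [0.4685, -0.2621, 0.2336]
tool_rot: [-1.552, 0.235, -0.256]
force: [1.4, -0.4, 0.2]
width: 0.538
```

```bash
python3 look.py 29;python3 look.py 29 wrist; python3 look.py 29b
```

```text
t 23.6 pos [ 0.4685 -0.2621  0.2336] jawyaw -0.313 tipchute mm [-189.7   -7.8  191.8] F [ 1.4 -0.4  0.2] w 50.1
t 23.6 pos [ 0.4685 -0.2621  0.2336] jawyaw -0.313 tipchute mm [-189.7   -7.8  191.8] F [ 1.4 -0.4  0.2] w 50.1
t 23.65 pos [ 0.4676 -0.2614  0.2299] jawyaw -0.313 tipchute mm [-190.7   -7.8  188. ] F [-0.   0.1 -1.7] w 49.7
```

View pics/wrist29.png

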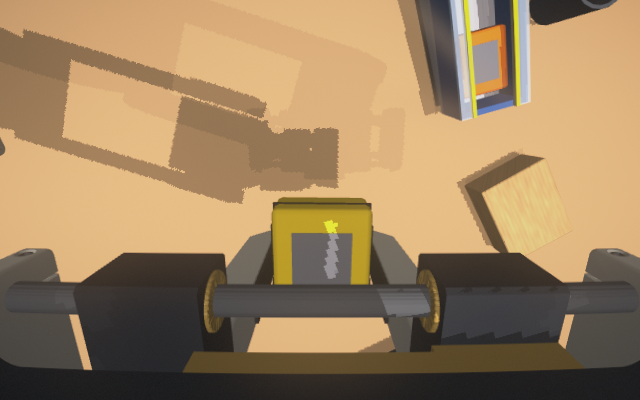

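Emit:
step_arm(moves=[[0.03,[0.012,0.022,0],0.04],[0.03,[0.026,0.048,0],0.08],[0.03,[0.042,0.077,0],0.12],[0.03,[0.058,0.106,0],0.16],[0.03,[0.074,0.135,0],0.2],[0.03,[0.09,0.165,0],0.24],[0.03,[0.106,0.194,0],0.281],[0.03,[0.122,0.223,0],0.281]])

```text
t: 24.32
position: [0.5892, -0.0367, 0.2277]
tool_rot: [-1.562, 0.018, -0.028]
force: [0.3, -0.1, 0.1]
width: 0.534
```

```bash
python3 look.py 30
```

```text
t 24.32 pos [ 0.5892 -0.0367  0.2277] jawyaw -0.0292 tipchute mm [-76.7 217.1 146.8] F [ 0.3 -0.1  0.1] w 49.7
```

Emit:
step_arm(moves=[[0.03,[0.016,0.029,0],0],[0.03,[0.032,0.058,0],0],[0.03,[0.048,0.087,0],0],[0.03,[0.064,0.117,0],0],[0.03,[0.078,0.138,0],0],[0.03,[0.081,0.146,-0.01],0],[0.03,[0.081,0.146,-0.03],0],[0.03,[0.081,0.146,-0.05],0]])

```text
t: 24.98
position: [0.6698, 0.1098, 0.1756]
tool_rot: [-1.563, 0.018, -0.026]
force: [-0.9, -0.6, -0.9]
width: 0.536
```

```bash
python3 look.py 31;python3 look.py 31 wrist; python3 look.py 31b
```

```text
t 24.98 pos [0.6698 0.1098 0.1756] jawyaw -0.0278 tipchute mm [ -0.7 355.   70. ] F [-0.9 -0.6 -0.9] w 49.9
t 24.98 pos [0.6698 0.1098 0.1756] jawyaw -0.0278 tipchute mm [ -0.7 355.   70. ] F [-0.9 -0.6 -0.9] w 49.9
t 25.03 pos [0.6669 0.109  0.1694] jawyaw -0.0286 tipchute mm [ -3.5 353.1  64.1] F [-1.6 -0.8 -5. ] w 50.2
```

View pics/wrist31.png

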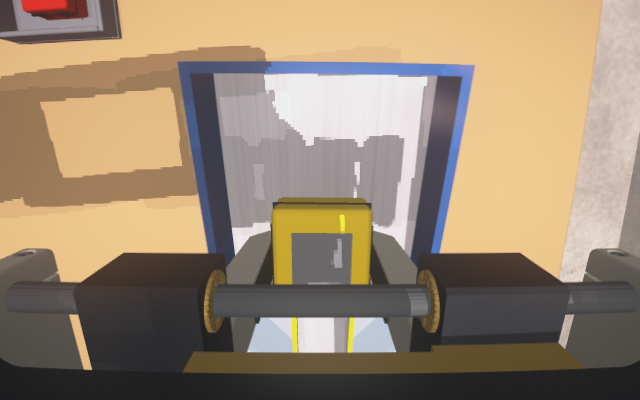

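Emit:
step_arm(moves=[[0.03,[0.003,0,-0.02],0],[0.03,[0.003,0,-0.035],0],[0.03,[0.003,0,-0.045],0],[0.03,[0.003,0,-0.05],0],[0.03,[0.003,0,-0.053],0],[0.03,[0.003,0,-0.0555],0],[0.03,[0.003,0,-0.057],0],[0.03,[0.003,0,-0.057],0]])

```text
t: 25.7
position: [0.6709, 0.1088, 0.115]
tool_rot: [-1.564, 0.023, -0.022]
force: [-1.8, -1.2, 3.5]
width: 0.534
```

```bash
python3 look.py 32
```

```text
t 25.7 pos [0.6709 0.1088 0.115 ] jawyaw -0.0287 tipchute mm [  0.9 343.6  10.5] F [-1.8 -1.2  3.5] w 49.7
```

Touching down; release as before.

Emit:
step_arm(moves=[[0.03,[-0.001,0,-0.002],0],[0.03,[-0.001,0,-0.003],0],[0.066,[-0.001,0,-0.003],0],[0.066,[-0.001,0,-0.003],0],[0.066,[-0.001,0,-0.003],0],[0.066,[-0.001,0,0.02],0],[0.066,[-0.001,0,0.05],0],[0.066,[-0.001,0,0.09],0]], force=20)

```text
t: 26.37
position: [0.6677, 0.1088, 0.2018]
tool_rot: [-1.564, 0.028, -0.017]
force: [0.6, 0.3, -0.1]
width: 0.708
```

```bash
python3 look.py 33;python3 look.py 33 wrist; python3 look.py 33b
```

```text
t 26.37 pos [0.6677 0.1088 0.2018] jawyaw -0.0286 tipchute mm [ -2.9 358.5  96.1] F [ 0.6  0.3 -0.1] w 65.8
t 26.37 pos [0.6677 0.1088 0.2018] jawyaw -0.0286 tipchute mm [ -2.9 358.5  96.1] F [ 0.6  0.3 -0.1] w 65.8
t 26.42 pos [0.6724 0.1092 0.2149] jawyaw -0.0286 tipchute mm [  1.7 361.3 108.8] F [ 1.7 -0.3  7.4] w 65.9
```

View pics/wrist33.png

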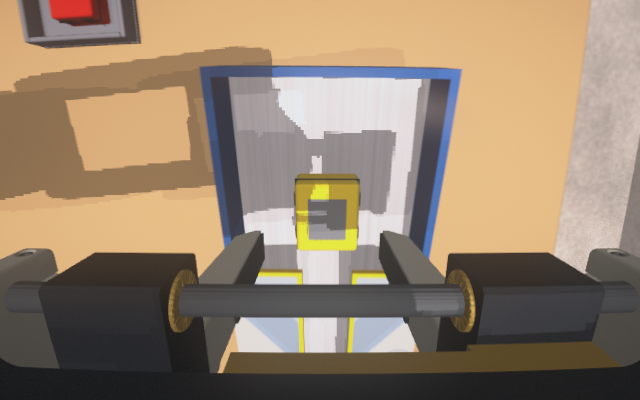

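Same as the first. Turn and drop behind it.

Emit:
step_arm(moves=[[0,[0,0.01,0],0.12],[0,[0,0.02,0],0.24],[0,[0,0.03,0],0.36],[0,[0,0.04,0],0.48],[0,[0,0.05,0],0.6],[0,[0,0.058,0],0.72],[0,[0,0.058,0],0.84],[0,[0,0.058,0],0.96]])

```text
t: 27.08
position: [0.6723, 0.168, 0.2145]
tool_rot: [-1.433, -0.734, 0.728]
force: [-0.2, -0.4, -0.5]
width: 0.188
```

Emit:
step_arm(moves=[[0,[0,0,0],0.12],[0,[0,0,0],0.24],[0,[0,0,-0.01],0.36],[0,[0,0,-0.02],0.48],[0,[0,0,-0.03],0.605],[0,[0,0,-0.04],0.605],[0,[0,0,-0.05],0.605],[0,[0,0,-0.05],0.605]])

```text
t: 27.75
position: [0.671, 0.1679, 0.1613]
tool_rot: [-1.209, -1.181, 1.186]
force: [-0.4, -0.9, -1.2]
width: 0.003
```

```bash
python3 look.py 34;python3 look.py 34 wrist; python3 look.py 34b
```

```text
t 27.75 pos [0.671  0.1679 0.1613] jawyaw 1.5392 tipchute mm [ -1.4 409.7  45.9] F [-0.4 -0.9 -1.2] w 0.2
t 27.75 pos [0.671  0.1679 0.1613] jawyaw 1.5392 tipchute mm [ -1.4 409.7  45.9] F [-0.4 -0.9 -1.2] w 0.2
t 27.8 pos [0.6714 0.1679 0.1626] jawyaw 1.5399 tipchute mm [ -1.  410.   47.2] F [ 0.1 -0.   0. ] w 0.4
```

View pics/wrist34.png

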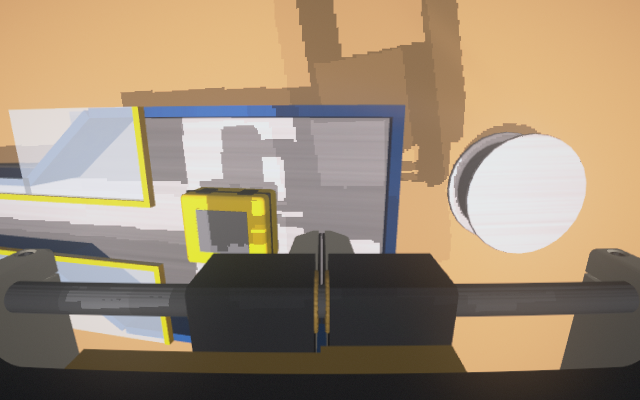

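Emit:
step_arm(moves=[[0,[0.001,0,-0.02],0],[0,[0.001,0,-0.035],0],[0,[0.001,0,-0.038],0],[0,[0.001,0,-0.038],0],[0,[0.001,0,-0.038],0]])

```text
t: 28.22
position: [0.6723, 0.1679, 0.1248]
tool_rot: [-1.21, -1.181, 1.186]
force: [0.1, -0.7, 0.7]
width: 0.007
```

Emit:
step_arm(moves=[[0,[0,-0.01,-0.0018],0],[0,[-0.0005,-0.02,-0.0035],0],[0,[-0.001,-0.03,-0.0053],0],[0,[-0.0014,-0.04,-0.007],0],[0,[-0.0017,-0.05,-0.0088],0],[0,[-0.002,-0.06,-0.0106],0],[0,[-0.0024,-0.07,-0.0123],0],[0,[-0.0027,-0.08,-0.0141],0]])

```text
t: 28.88
position: [0.6695, 0.0866, 0.1105]
tool_rot: [-1.21, -1.181, 1.185]
force: [-0.5, 0.7, 0.6]
width: 0.007
```

```bash
python3 look.py 35
```

```text
t 28.88 pos [0.6695 0.0866 0.1105] jawyaw 1.5389 tipchute mm [2.000e-01 3.209e+02 1.000e+01] F [-0.5  0.7  0.6] w 0.6
```

Emit:
step_arm(moves=[[0,[0,-0.01,-0.0018],0],[0,[-0.0005,-0.02,-0.0035],0],[0,[-0.001,-0.03,-0.0053],0],[0,[-0.0014,-0.04,-0.007],0],[0,[-0.0017,-0.05,-0.0088],0],[0,[-0.002,-0.06,-0.0106],0],[0,[-0.0024,-0.07,-0.0123],0],[0,[-0.0027,-0.08,-0.0141],0]])

```text
t: 29.55
position: [0.6667, 0.0057, 0.0962]
tool_rot: [-1.21, -1.181, 1.186]
force: [-0.1, -0.0, 0.8]
width: 0.005
```

```bash
python3 look.py 36;python3 look.py 36 wrist
```

```text
t 29.55 pos [0.6667 0.0057 0.0962] jawyaw 1.5391 tipchute mm [2.000e-01 2.387e+02 9.900e+00] F [-0.1 -0.   0.8] w 0.5
t 29.55 pos [0.6667 0.0057 0.0962] jawyaw 1.5391 tipchute mm [2.000e-01 2.387e+02 9.900e+00] F [-0.1 -0.   0.8] w 0.5
```

View pics/wrist36.png

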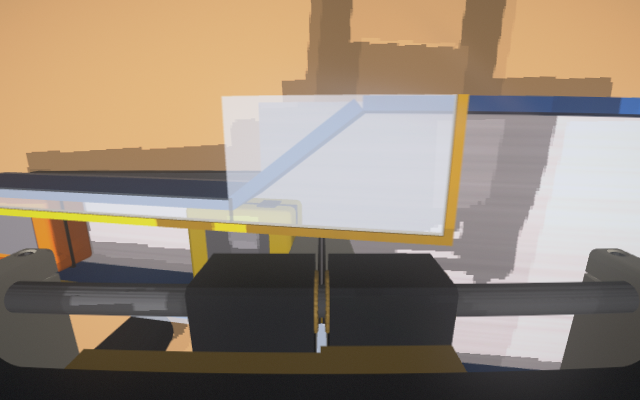

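Emit:
step_arm(moves=[[0,[0,-0.012,-0.0021],0],[0,[-0.0005,-0.024,-0.0042],0],[0,[-0.001,-0.036,-0.0063],0],[0,[-0.0015,-0.048,-0.0085],0],[0,[-0.002,-0.06,-0.0106],0],[0,[-0.0024,-0.072,-0.0127],0],[0,[-0.0028,-0.083,-0.0146],0],[0,[-0.003,-0.089,-0.0157],0]])

```text
t: 30.27
position: [0.6632, -0.0872, 0.0796]
tool_rot: [-1.211, -1.178, 1.185]
force: [0.4, 0.9, 0.8]
width: 0.002
```

Emit:
step_arm(moves=[[0,[0,0,0],0],[0,[0,0.008,0.001],0],[0,[0,0.009,0.03],0],[0,[0,0.009,0.07],0],[0,[0,0.009,0.11],0],[0,[0,0.009,0.14],0],[0,[0,0.009,0.14],0]])

```text
t: 30.85
position: [0.667, -0.0775, 0.2297]
tool_rot: [-1.222, -1.188, 1.182]
force: [0.8, -0.7, 1.8]
width: 0.004
```

```bash
python3 look.py 37;python3 look.py 37 wrist top side; python3 look.py 37b
```

```text
t 30.85 pos [ 0.667  -0.0775  0.2297] jawyaw 1.5382 tipchute mm [  2.5 180.  155.8] F [ 0.8 -0.7  1.8] w 0.4
t 30.85 pos [ 0.667  -0.0775  0.2297] jawyaw 1.5382 tipchute mm [  2.5 180.  155.8] F [ 0.8 -0.7  1.8] w 0.4
t 31.0 pos [ 0.6634 -0.0771  0.2198] jawyaw 1.5379 tipchute mm [ -1.1 178.5 146. ] F [-0.7  0.4 -1.6] w 0.3
```

View pics/wrist37.png

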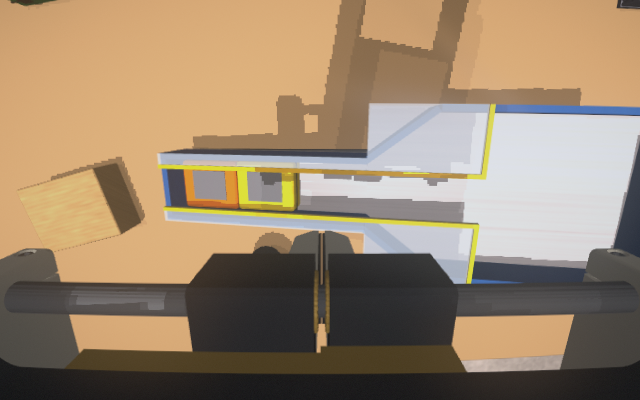

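View pics/side37.png

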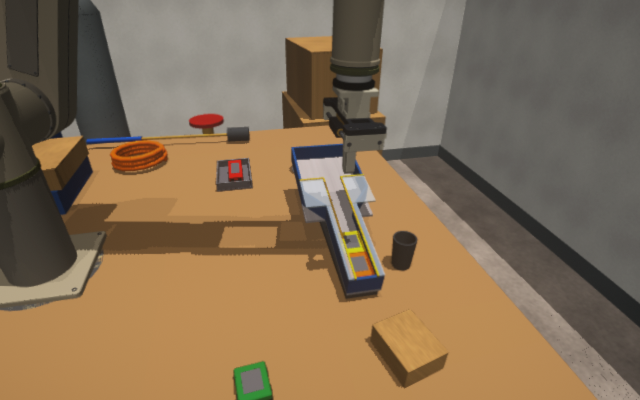

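Emit:
step_arm(moves=[[0.075,[-0.025,-0.032,0],-0.124],[0.075,[-0.05,-0.064,0],-0.248],[0.075,[-0.075,-0.096,0],-0.372],[0.075,[-0.1,-0.128,0],-0.496],[0.075,[-0.125,-0.16,0],-0.62],[0.075,[-0.15,-0.192,0],-0.744],[0.075,[-0.175,-0.224,0],-0.868],[0.075,[-0.2,-0.256,0],-0.992]])

```text
t: 31.67
position: [0.4611, -0.3331, 0.2171]
tool_rot: [-1.512, -0.423, 0.422]
force: [0.1, -0.3, -0.3]
width: 0.528
```

```bash
python3 look.py 38
```

```text
t 31.67 pos [ 0.4611 -0.3331  0.2171] jawyaw 0.5402 tipchute mm [-194.6  -80.7  187.8] F [ 0.1 -0.3 -0.3] w 49.1
```

Emit:
step_arm(moves=[[0.075,[-0.015,-0.02,-0.01],-0.12],[0.075,[-0.029,-0.04,-0.02],-0.24],[0.075,[-0.029,-0.04,-0.04],-0.36],[0.075,[-0.029,-0.04,-0.06],-0.463],[0.075,[-0.029,-0.04,-0.08],-0.463],[0.075,[-0.029,-0.04,-0.1],-0.463],[0.075,[-0.029,-0.04,-0.1],-0.463],[0.075,[-0.029,-0.04,-0.1],-0.463]])

```text
t: 32.33
position: [0.4306, -0.371, 0.1141]
tool_rot: [-1.549, -0.061, 0.06]
force: [-0.4, 0.4, -0.1]
width: 0.806
```

```bash
python3 look.py 39;python3 look.py 39 wrist;python3 look.py 39b wrist
python3 - <<'E'
from h import *
print(readout.get_obs()['position'])
E
```

```text
t 32.33 pos [ 0.4306 -0.371   0.1141] jawyaw 0.0777 tipchute mm [-223.3 -137.    93. ] F [-0.4  0.4 -0.1] w 74.9
t 32.33 pos [ 0.4306 -0.371   0.1141] jawyaw 0.0777 tipchute mm [-223.3 -137.    93. ] F [-0.4  0.4 -0.1] w 74.9
t 32.38 pos [ 0.4316 -0.372   0.1161] jawyaw 0.0777 tipchute mm [-222.2 -137.6   95.1] F [ 0.1 -0.4  1.6] w 75.2
[ 0.43233984 -0.37282087  0.11744243]
```

View pics/wrist39b.png

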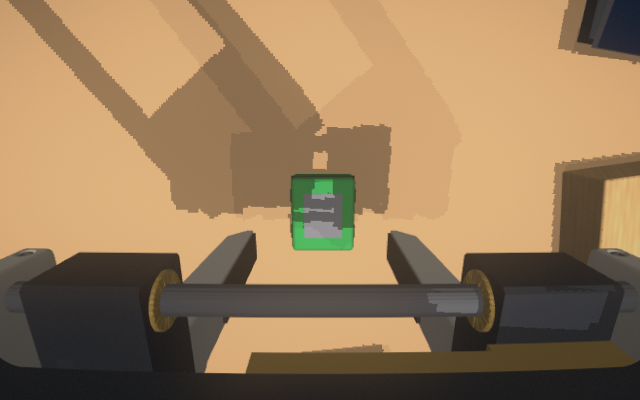

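Emit:
step_arm(moves=[[0.075,[0.0005,-0.001,-0.03],0],[0.075,[0.0005,-0.001,-0.06],0],[0.075,[0.0005,-0.001,-0.08],0],[0.075,[0.0005,-0.001,-0.091],0],[0.075,[0.0005,-0.001,-0.091],0]])

```text
t: 32.85
position: [0.432, -0.3728, 0.0247]
tool_rot: [-1.551, -0.063, 0.059]
force: [-0.2, 0.2, 0.7]
width: 0.81
```

Emit:
step_arm(moves=[[0.03,[0,0,0],0],[0.03,[0,0,0],0],[0.03,[0,0,0],0],[0.03,[0,0,0],0],[0.03,[0,0,0],0],[0.03,[0,0,0],0],[0.03,[0,0,0],0]], force=30)

```text
t: 33.43
position: [0.4329, -0.3736, 0.0263]
tool_rot: [-1.553, -0.064, 0.058]
force: [-0.9, 0.8, 7.0]
width: 0.534
```

Emit:
step_arm(moves=[[0.03,[0,0,0.02],0],[0.03,[0,0,0.05],0],[0.03,[0,0,0.09],0],[0.03,[0,0,0.13],0],[0.03,[0,0,0.17],0],[0.03,[0,0,0.2],0],[0.03,[0,0,0.2],0]])

```text
t: 34.02
position: [0.4354, -0.3762, 0.2354]
tool_rot: [-1.563, -0.071, 0.051]
force: [0.9, -0.8, 0.1]
width: 0.537
```

```bash
python3 look.py 40;python3 look.py 40 wrist; python3 look.py 40b
```

```text
t 34.02 pos [ 0.4354 -0.3762  0.2354] jawyaw 0.078 tipchute mm [-219.  -120.9  213.3] F [ 0.9 -0.8  0.1] w 49.9
t 34.02 pos [ 0.4354 -0.3762  0.2354] jawyaw 0.078 tipchute mm [-219.  -120.9  213.3] F [ 0.9 -0.8  0.1] w 49.9
t 34.07 pos [ 0.4346 -0.3754  0.2315] jawyaw 0.0779 tipchute mm [-219.9 -120.8  209.4] F [ 0.8 -0.5 -2.1] w 49.4
```

View pics/wrist40.png

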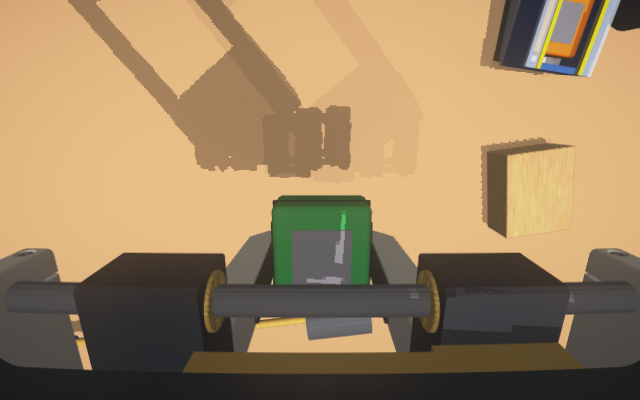

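Emit:
step_arm(moves=[[0.03,[0.011,0.023,0],-0.02],[0.03,[0.025,0.051,0],-0.04],[0.03,[0.041,0.084,0],-0.06],[0.03,[0.058,0.119,0],-0.08],[0.03,[0.075,0.154,0],-0.1],[0.03,[0.092,0.189,0],-0.112],[0.03,[0.109,0.224,0],-0.112],[0.03,[0.126,0.259,0],-0.112]])

```text
t: 34.73
position: [0.5601, -0.1143, 0.2295]
tool_rot: [-1.56, 0.021, -0.033]
force: [1.0, -0.9, -1.1]
width: 0.538
```

```bash
python3 look.py 41
```

```text
t 34.73 pos [ 0.5601 -0.1143  0.2295] jawyaw -0.0343 tipchute mm [-103.1  140.1  162. ] F [ 1.  -0.9 -1.1] w 50.0
```

Emit:
step_arm(moves=[[0.03,[0.017,0.035,0],0],[0.03,[0.034,0.07,0],0],[0.03,[0.051,0.105,0],0],[0.03,[0.068,0.14,0],0],[0.03,[0.085,0.175,0],0],[0.03,[0.1,0.205,0],0],[0.03,[0.11,0.223,0],0],[0.03,[0.11,0.223,0],0]])

```text
t: 35.4
position: [0.67, 0.113, 0.2265]
tool_rot: [-1.559, 0.02, -0.027]
force: [0.2, 0.1, -0.6]
width: 0.534
```

```bash
python3 look.py 42;python3 look.py 42 wrist; python3 look.py 42b
```

```text
t 35.4 pos [0.67   0.113  0.2265] jawyaw -0.0302 tipchute mm [ -0.9 367.1 119.6] F [ 0.2  0.1 -0.6] w 49.7
t 35.4 pos [0.67   0.113  0.2265] jawyaw -0.0302 tipchute mm [ -0.9 367.1 119.6] F [ 0.2  0.1 -0.6] w 49.7
t 35.45 pos [0.6694 0.1108 0.2266] jawyaw -0.0312 tipchute mm [ -1.4 364.8 120.1] F [ 0.3  0.1 -1.1] w 49.9
```

View pics/wrist42.png

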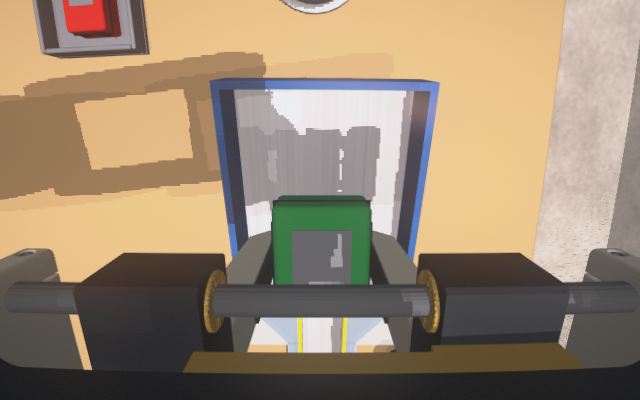

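Emit:
step_arm(moves=[[0.03,[0.0005,-0.002,-0.03],0],[0.03,[0.0005,-0.002,-0.06],0],[0.03,[0.0005,-0.002,-0.085],0],[0.03,[0.0005,-0.002,-0.1],0],[0.03,[0.0005,-0.002,-0.106],0],[0.03,[0.0005,-0.002,-0.109],0],[0.03,[0.0005,-0.002,-0.111],0],[0.03,[0.0005,-0.002,-0.112],0]])

```text
t: 36.12
position: [0.671, 0.1085, 0.1164]
tool_rot: [-1.56, 0.019, -0.03]
force: [-2.6, -1.5, 2.8]
width: 0.535
```

```bash
python3 look.py 43
```

```text
t 36.12 pos [0.671  0.1085 0.1164] jawyaw -0.0315 tipchute mm [  0.9 343.5  12. ] F [-2.6 -1.5  2.8] w 49.8
```

Emit:
step_arm(moves=[[0.03,[-0.001,0,-0.002],0],[0.03,[-0.001,0,-0.003],0],[0.066,[-0.001,0,-0.003],0],[0.066,[-0.001,0,-0.003],0],[0.066,[-0.001,0,-0.003],0],[0.066,[-0.001,0,0.02],0],[0.066,[-0.001,0,0.05],0],[0.066,[-0.001,0,0.09],0]], force=20)

```text
t: 36.78
position: [0.6679, 0.1085, 0.2036]
tool_rot: [-1.561, 0.024, -0.025]
force: [0.5, 0.3, -0.3]
width: 0.709
```

```bash
python3 look.py 44;python3 look.py 44 wrist; python3 look.py 44b
```

```text
t 36.78 pos [0.6679 0.1085 0.2036] jawyaw -0.0314 tipchute mm [ -2.7 358.5  97.8] F [ 0.5  0.3 -0.3] w 65.9
t 36.78 pos [0.6679 0.1085 0.2036] jawyaw -0.0314 tipchute mm [ -2.7 358.5  97.8] F [ 0.5  0.3 -0.3] w 65.9
t 36.83 pos [0.6726 0.1089 0.2166] jawyaw -0.0314 tipchute mm [  1.9 361.4 110.6] F [2.3 0.7 6.6] w 65.8
```

View pics/wrist44.png

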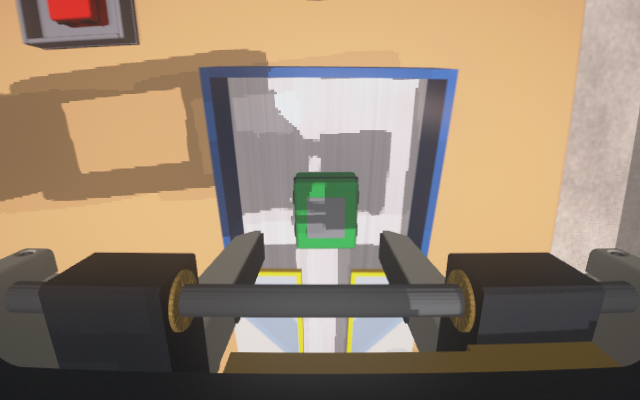

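Emit:
step_arm(moves=[[0,[0,0.01,0],0.12],[0,[0,0.02,0],0.24],[0,[0,0.03,0],0.36],[0,[0,0.04,0],0.48],[0,[0,0.05,0],0.6],[0,[0,0.058,0],0.72],[0,[0,0.058,0],0.84],[0,[0,0.058,0],0.96]])

```text
t: 37.5
position: [0.6727, 0.1678, 0.2166]
tool_rot: [-1.427, -0.736, 0.721]
force: [0.2, -0.5, -0.2]
width: 0.188
```

Emit:
step_arm(moves=[[0,[0,0.001,0],0.12],[0,[0,0.001,0],0.24],[0,[0,0.001,-0.01],0.36],[0,[0,0.001,-0.02],0.48],[0,[0,0.001,-0.03],0.605],[0,[0,0.001,-0.04],0.605],[0,[0,0.001,-0.05],0.605],[0,[0,0.001,-0.05],0.605]])

```text
t: 38.17
position: [0.6714, 0.1686, 0.1635]
tool_rot: [-1.203, -1.18, 1.179]
force: [0.0, -0.1, -1.0]
width: 0.005
```

```bash
python3 look.py 45;python3 look.py 45 wrist; python3 look.py 45b
```

```text
t 38.17 pos [0.6714 0.1686 0.1635] jawyaw 1.5363 tipchute mm [ -1.  410.9  47.9] F [ 0.  -0.1 -1. ] w 0.5
t 38.17 pos [0.6714 0.1686 0.1635] jawyaw 1.5363 tipchute mm [ -1.  410.9  47.9] F [ 0.  -0.1 -1. ] w 0.5
t 38.22 pos [0.6717 0.1687 0.1647] jawyaw 1.537 tipchute mm [ -0.7 411.1  49.1] F [-0.4  0.  -0.9] w 0.4
```

View pics/wrist45.png

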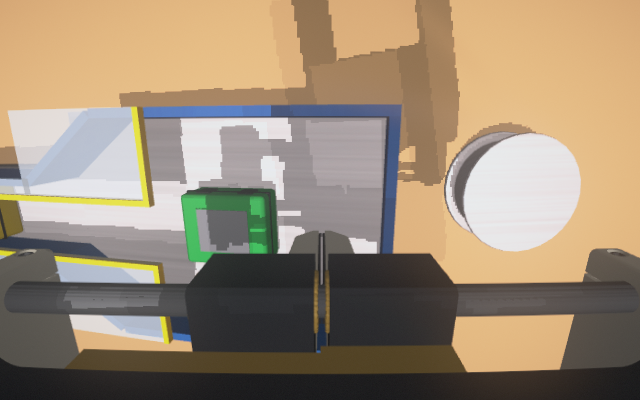

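Emit:
step_arm(moves=[[0,[0.001,0,-0.02],0],[0,[0.001,0,-0.035],0],[0,[0.001,0,-0.039],0],[0,[0.001,0,-0.039],0],[0,[0.001,0,-0.039],0]])

```text
t: 38.63
position: [0.6726, 0.1687, 0.1257]
tool_rot: [-1.203, -1.181, 1.179]
force: [-0.0, -0.1, 0.7]
width: 0.006
```

Emit:
step_arm(moves=[[0,[0,-0.01,-0.0018],0],[0,[-0.0005,-0.02,-0.0035],0],[0,[-0.001,-0.03,-0.0053],0],[0,[-0.0014,-0.04,-0.007],0],[0,[-0.0017,-0.05,-0.0088],0],[0,[-0.002,-0.06,-0.0106],0],[0,[-0.0024,-0.07,-0.0123],0],[0,[-0.0027,-0.08,-0.0141],0]])

```text
t: 39.3
position: [0.6698, 0.0874, 0.1115]
tool_rot: [-1.203, -1.181, 1.179]
force: [-0.0, 0.5, 0.9]
width: 0.004
```

```bash
python3 look.py 46
```

```text
t 39.3 pos [0.6698 0.0874 0.1115] jawyaw 1.5362 tipchute mm [  0.4 321.9  10.8] F [-0.   0.5  0.9] w 0.3
```

Emit:
step_arm(moves=[[0,[0,-0.01,-0.0018],0],[0,[-0.0005,-0.02,-0.0035],0],[0,[-0.001,-0.03,-0.0053],0],[0,[-0.0014,-0.04,-0.007],0],[0,[-0.0017,-0.05,-0.0088],0],[0,[-0.002,-0.06,-0.0106],0],[0,[-0.0024,-0.07,-0.0123],0],[0,[-0.0027,-0.08,-0.0141],0]])

```text
t: 39.97
position: [0.667, 0.0064, 0.0972]
tool_rot: [-1.203, -1.18, 1.179]
force: [-0.4, 0.7, 0.5]
width: 0.006
```

```bash
python3 look.py 47; python3 look.py 47 wrist; python3 look.py 47b
```

```text
t 39.97 pos [0.667  0.0064 0.0972] jawyaw 1.5362 tipchute mm [  0.5 239.6  10.7] F [-0.4  0.7  0.5] w 0.5
t 39.97 pos [0.667  0.0064 0.0972] jawyaw 1.5362 tipchute mm [  0.5 239.6  10.7] F [-0.4  0.7  0.5] w 0.5
t 40.02 pos [0.6668 0.0045 0.0967] jawyaw 1.5351 tipchute mm [  0.3 237.6  10.6] F [-0.1 -0.6 -0.3] w 0.5
```

View pics/wrist47.png

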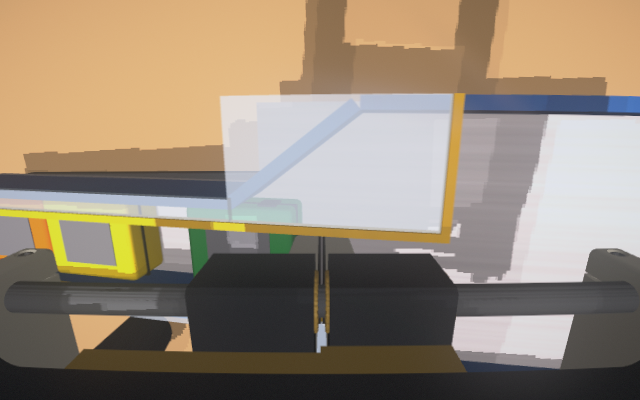

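Emit:
step_arm(moves=[[0,[0,-0.007,-0.0012],0],[0,[-0.0004,-0.014,-0.0025],0],[0,[-0.0007,-0.021,-0.0037],0],[0,[-0.001,-0.027,-0.0048],0],[0,[-0.0011,-0.031,-0.0055],0],[0,[-0.0011,-0.032,-0.0057],0],[0,[-0.0011,-0.032,-0.0057],0]])

```text
t: 40.6
position: [0.6656, -0.0278, 0.0909]
tool_rot: [-1.204, -1.178, 1.179]
force: [-0.5, 0.5, -0.4]
width: 0.006
```

```bash
python3 look.py 48
```

```text
t 40.6 pos [ 0.6656 -0.0278  0.0909] jawyaw 1.5347 tipchute mm [  0.3 204.8  10.5] F [-0.5  0.5 -0.4] w 0.5
```

Emit:
step_arm(moves=[[0,[0,0,0],0],[0,[0,0.008,0.001],0],[0,[0,0.009,0.03],0],[0,[0,0.009,0.07],0],[0,[0,0.009,0.11],0],[0,[0,0.009,0.14],0],[0,[0,0.009,0.14],0]])

```text
t: 41.18
position: [0.6693, -0.0181, 0.2409]
tool_rot: [-1.214, -1.188, 1.174]
force: [1.2, -0.1, 0.6]
width: 0.008
```

```bash
python3 look.py 49;python3 look.py 49 wrist; python3 look.py 49b wrist; python3 look.py 49c
```

```text
t 41.18 pos [ 0.6693 -0.0181  0.2409] jawyaw 1.5357 tipchute mm [  2.7 240.4 156.6] F [ 1.2 -0.1  0.6] w 0.7
t 41.18 pos [ 0.6693 -0.0181  0.2409] jawyaw 1.5357 tipchute mm [  2.7 240.4 156.6] F [ 1.2 -0.1  0.6] w 0.7
t 41.23 pos [ 0.6683 -0.0181  0.2371] jawyaw 1.5356 tipchute mm [  1.8 239.8 152.8] F [ 1.2  0.4 -0.3] w 0.4
t 41.28 pos [ 0.6669 -0.018   0.2336] jawyaw 1.5355 tipchute mm [  0.4 239.2 149.3] F [-0.2 -0.  -1.1] w 0.3
```

View pics/wrist49b.png

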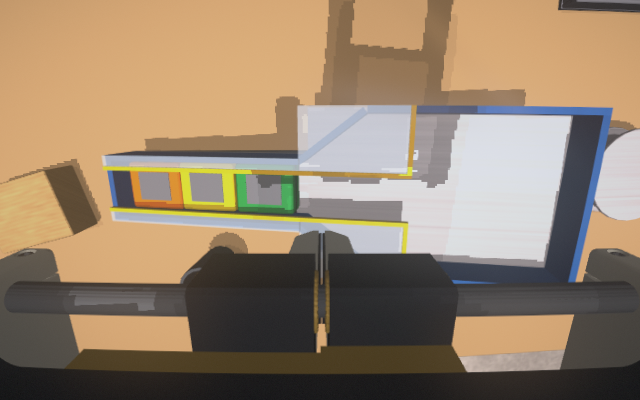

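Emit:
step_arm(moves=[[0.02,[-0.2,0.1,0.03],0],[0.02,[-0.2,0.1,0.03],0],[0.02,[-0.2,0.1,0.03],0],[0.02,[-0.2,0.1,0.03],0],[0.02,[-0.2,0.1,0.03],0],[0.02,[-0.2,0.1,0.03],0],[0.02,[-0.2,0.1,0.03],0],[0.02,[-0.2,0.1,0.03],0]])

```text
t: 41.95
position: [0.4659, 0.0827, 0.2624]
tool_rot: [-1.206, -1.183, 1.18]
force: [-0.6, 0.7, -0.3]
width: 0.214
```

```bash
python3 look.py 50;python3 look.py 50 wrist top side
python3 - <<'E'
from h import *
c=cal('wrist',{'position':np.array([0.6683,-.0181,.2371]),'tool_rot':np.array([-1.213,-1.187,1.175])})
print(np.round(1000*w2c(onplane(c,[(296,172),(296,212),(237,190),(235,190),(183,190),(134,190)],c2w([0,0,.028]),RC[:,2])),1))
a=cv2.imread('pics/top0.png');b=cv2.imread('pics/top50.png')
cv2.imwrite('pics/t50z.png',cv2.resize(b[140:300,150:470],None,fx=2.5,fy=2.5,interpolation=cv2.INTER_CUBIC))
for n,(x0,y0,x1,y1) in dict(spool=(165,165,215,215),burner=(352,142,380,170),box=(412,168,460,208)).items(): print(n,np.abs(a[y0:y1,x0:x1].astype(int)-b[y0:y1,x0:x1]).mean())
E
```

```text
t 41.95 pos [0.4659 0.0827 0.2624] jawyaw 1.5372 tipchute mm [-204.   336.4  160.2] F [-0.6  0.7 -0.3] w 19.9
t 41.95 pos [0.4659 0.0827 0.2624] jawyaw 1.5372 tipchute mm [-204.   336.4  160.2] F [-0.6  0.7 -0.3] w 19.9
[[-18.5 195.8  28. ]
 [ 21.7 194.9  28. ]
 [  1.4 134.1  28. ]
 [  1.5 132.   28. ]
 [  3.5  73.7  28. ]
 [  5.5  14.3  28. ]]
spool 2.4436
burner 1.9379251700680271
box 2.017708333333333
```

View pics/t50z.png

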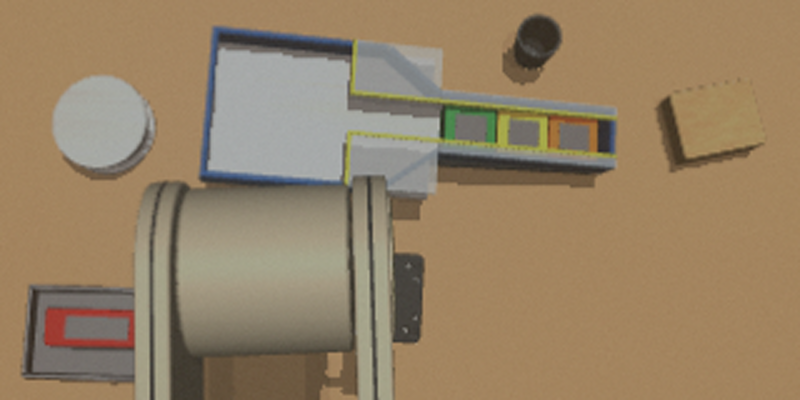

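View pics/side50.png

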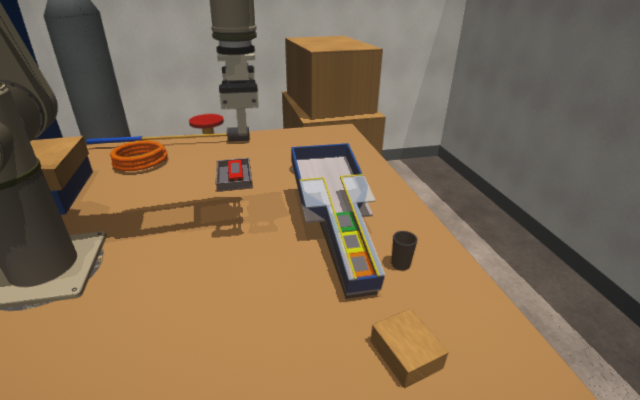

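Run:
```python
from h import *
for n,z in (('top',4),('side',5)):
    b=cv2.imread(f'pics/{n}50.png')
    y0,y1,x0,x1=(165,220,310,410) if n=='top' else (195,290,310,390)
    cv2.imwrite(f'pics/{n}50z.png',cv2.resize(b[y0:y1,x0:x1],None,fx=7,fy=7 if n=='top' else 6,interpolation=cv2.INTER_CUBIC))
    c=cal(n); hsv=cv2.cvtColor(b,cv2.COLOR_BGR2HSV)
    m=cv2.inRange(hsv,(45,80,40),(85,255,255)); m[:y0]=0;m[y1:]=0;m[:,:x0]=0;m[:,x1:]=0
    p=np.argwhere(m)[:,::-1]; q=w2c(onplane(c,p,c2w([0,0,.028]),RC[:,2])); print(n,len(p),np.round(1000*np.percentile(q,[1,50,99],axis=0),1).tolist())
```

```text
top 131 [[-15.4, 132.7, 28.0], [9.3, 167.8, 28.0], [21.6, 191.7, 28.0]]
side 165 [[-12.9, 132.9, 28.0], [11.8, 153.2, 28.0], [22.6, 191.5, 28.0]]
```

View pics/top50z.png

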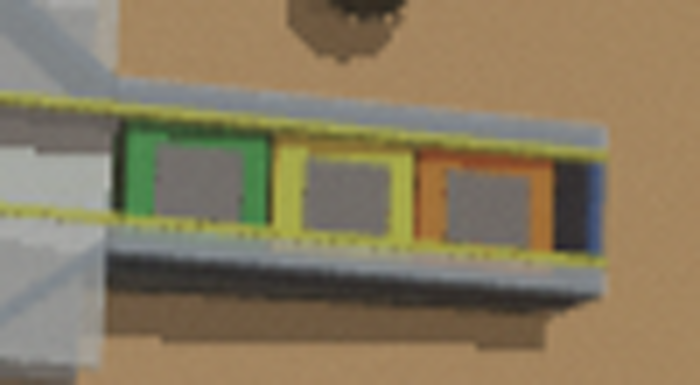

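```bash
python3 -c "
from station import ticket
print(ticket.job_done())"
```

```text
the job is handed in; nothing more can be done
None
```

I finished the task and handed it in at about 42 s of the 210 s allowed. No verdict was given.

**What was done:** I pushed the red case up into the bay with closed fingers through the slot, then lifted it and laid it flat in the tray. All three small cases were present. I loaded the orange, yellow and green cases in turn, lengthwise, and pushed each one down into the narrow channel.

**Last checks:**
- **Small cases:** From the top and side cameras, green spans about 132–192 mm up, with its centre near 162 mm against the 175 mm limit. Yellow and orange lie below it in a row, and orange starts about 14 mm up from the stop. All three are flat, and green measured within a few millimetres of the centre line.
- **Red case:** It was measured only roughly, in a top picture part-way through. It lay flat within a few millimetres of the tray's centre, and the last pictures still show it there.
- **Bystanders:** The spool, burner and box show no visible change from the first picture.
- **Arm:** It was clear of everything.

**One disagreement:** The arm's own reading put green's centre near 157 mm, while a wrist picture taken as the arm settled said about 165 mm. The fixed cameras fell between the two, and all three are inside the limit.

I saw no grip slip and no case knocked aside.

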